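# Build up the bushing stack and hold the guide rod through both bushings

### The job

Seat the plain spacer tube squarely in the ring pocket of the fixture and let it go, then set the flanged bushing on it, spigot down inside the tube, and let that go too. Then take the guide rod by its head out of its holder, thread it from above through the flanged bushing and on through the fixture's lower bushing until its nose shows below, and finish still gripping it there, upright, spanning both bushings, its nose clear of the table. Leave the gauge, the U bracket and the V-block where they are.

Things in the scene. Friction and masses are not known exactly. Their poses are not given: they have to be found in the camera images.
- fixture: Fixed dark steel plate 104 x 104 mm on four feet; screw heads 4 mm high near its corners. Origin at table height on the bushing axis, z up. Plate top = pocket floor z = 44 mm. Round pocket on it: diameter 53, mouth flared to 58, outside 71, rim z = 52. Lower bushing on the axis: bore 20, from z = 44 down to its underside z = 26, free air below. With the stack built, spacer top z = 84, flanged bushing top z = 114.
- spacer_center (a point): Loose plain aluminium spacer tube, standing upright on the table: outer diameter 50, bore 31, 40 mm tall, open both ends, lower outer edge chamfered 2 x 3 mm; it stands the right way up. The point is its centre, 20 mm above its underside; z along its axis. Seated, the point is 64 mm above the table.
- bush_center (a point): Loose steel flanged bushing standing on its spigot, 40 mm tall, bore 20 through. From below: spigot diameter 28 x 10 mm (enters the tube's bore), flange 56 x 8, boss 30 x 22 (grip here). The point is on the axis 20 mm above the underside; the boss runs from 2 mm below it to 20 mm above. z along the axis, up. Seated, the point is 94 mm above the table.
- rod_head (a point): Loose steel guide rod, 161 mm long, 0.25 kg, upright in its holder: shank diameter 16 x 126 mm with tapered nose (9 mm at the end, taper 10 long), darker head diameter 24 x 35 mm on top (grip here). The point is the head's centre, 143.5 mm above the nose end; z along the rod, up. With the nose 13 mm above the table the point is at 156.5 mm.
- rod_tip (a point): End of the guide rod's nose, on its axis, 143.5 mm below the head's centre.
- holder: Black plastic rod holder, fixed block 64 x 64 x 56 mm; origin at table height under its middle. The rod stands in its hole (diameter 17, 46 deep) and may lean by up to 0.04 rad; lift it 50 mm to be free.
- go_gauge: Bystander: flat steel gauge 36 x 110 x 8 mm lying on the table. Origin under its middle.
- u_bracket: Bystander: small stamped U bracket 26 x 36 x 22 mm. Origin under its middle.
- v_block: Bystander: steel V-block 45 x 48 x 36 mm. Origin under its middle.
Things that resemble listed ones, but are neither listed nor needed, are in the scene too. Of the things like the part that bears rod_head, leave any that is green; of the rest the smaller one is meant.

How it is judged (in metres and radians):
On the way, in this order (a step that is already met when the one before it is completed fails the run):
1. the spacer tube is seated in the ring pocket and let go (horizontal distance between spacer_center and fixture below 0.004 m and z of spacer_center in the frame of fixture between 0.0615 and 0.0665 m and angle between spacer_center's own z axis and vertical below 0.05 rad and contact force between the fingers and spacer below 0.3 N), for 0.2 s.
2. the flanged bushing is seated on the spacer and let go (horizontal distance between spacer_center and fixture below 0.004 m and z of spacer_center in the frame of fixture between 0.0615 and 0.0665 m and angle between each of spacer_center, bush_center's own z axis and vertical below 0.05 rad and horizontal distance between bush_center and fixture below 0.0055 m and z of bush_center in the frame of fixture between 0.0915 and 0.0965 m and contact force between the fingers and bush below 0.3 N), for 0.2 s.
3. the rod's nose has passed down through the flanged bushing (horizontal distance between bush_center and fixture below 0.0055 m and z of bush_center in the frame of fixture between 0.0915 and 0.0965 m and angle between bush_center's own z axis and vertical below 0.05 rad and z of rod_tip in the frame of fixture below 0.075 m and horizontal distance between rod_tip and fixture below 0.007 m), for 0.05 s.
At the end, for the whole second after the job is handed in: Rod gripped, still, within 0.09 rad of upright, nose end within 7 mm of the fixture axis and 2 to 25 mm above the table, so it spans both bushings. Spacer seated in the pocket (4 mm, height to 2.5 mm, 0.05 rad) and flanged bushing seated on it (5.5 mm, height to 2.5 mm, 0.05 rad) (horizontal distance between spacer_center and fixture below 0.004 m and z of spacer_center in the frame of fixture between 0.0615 and 0.0665 m and angle between each of spacer_center, bush_center's own z axis and vertical below 0.05 rad and horizontal distance between bush_center and fixture below 0.0055 m and z of bush_center in the frame of fixture between 0.0915 and 0.0965 m and z of rod_tip in the frame of fixture between 0.002 and 0.025 m and horizontal distance between rod_tip and fixture below 0.007 m and angle between rod_head's own z axis and vertical below 0.09 rad and contact force between the fingers and rod above 1 N and linear speed of rod below 0.02 m/s); the arm keeps its last pose, push and grip.
It fails at once if the gauge, the bracket or the V-block is moved more than 30 mm (distance of any of go_gauge, u_bracket, v_block from where it was at the start of the episode above 0.03 m).
It also fails if it takes over 67 s, if anything falls off the work surface, if the arm or the gripper's body presses on something with over 40 N, if the wrist force passes 120 N, or if a joint passes its speed limit or range.

### The arm

A 6-joint arm with a two-finger parallel gripper is mounted at the origin on a cart in front of the work surface, level with it; the furniture and walls round the work are solid. World frame = base frame: x ahead of the robot, y to its left, z up, the work surface at z = 0. Lengths are in mm, angles in rad, forces in N, time in s.
With the tool pointing down it reaches from about 350 to 925 mm from the base axis. Payload 6.4 kg.
Tool frame: the origin (TCP) lies on the front face of the gripper's body, between the roots of the fingers; the fingertips stand 97 mm ahead of it and the grasp point (between the pads) lies 78 mm ahead of it; z points along the fingers, y is the direction in which the jaws open and shut (so a half turn about z gives the same grasp; the last joint's range is limited). The gripper opens to 94 mm and grips with 3 to 60 N. Pads are 16 mm wide; open, the fingers measure 119 mm over their backs; the gripper's body (75 mm by 177 mm) begins 78 mm behind the grasp point.
Start: joints at [-1.398, 0.245, 1.558, -0, 1.339, -0.174], TCP at [220.934, -611.312, 302.655] pointing down, gripper open.
Joint ranges: [-3.13, 3.13], [-1.02, 2.26], [0.13, 2.54], [-0.95, 4.09], [0.21, 2.88], [-2.74, 2.74]. Speed limits (rad/s): [2.57, 2.57, 3.14, 3.14, 3.14, 3.14].

### API

Orientations are given as a rotation vector (axis times angle).
In Python, from plant import robot, vision, ticket gives the robot as it stands. The module is installed in compiled form; this text tells all that it offers.
- The arm moves only by the shell command python3 -m jog 'ROWS' [OPENING] [FORCE]. ROWS is JSON, a list of rows, each an object with "xyz": the shift along the tool's x, y, z in cm, a list of three; "yaw": the turn about the tool's z in units of 6 degrees (1.0 is 6 degrees). A call has 1 to 8 rows; each row shifts and turns the commanded pose from where the row before left it, along the tool's axes as they then stand; what a row does not reach is not made up. A row lasts 1/12 s, in which the tool goes at most 41.7 mm and 7.16 degrees, less where a joint would pass 70% of its speed; a pose out of reach is approached as far as the arm can. A call is refused whole if a number of a shift passes 4.17 or a number of a turn 1, either way. A call with a gripper value outside its range is refused whole. OPENING is the finger opening in cm, from 0 to 9.4, set as the call begins (- or left out, the last holds). The fingers move at their own pace and stop on an object; FORCE is the grip in N (left out, the last holds). Time passes only in rows, so rows that do not move let the fingers close. It gives the time, the measured TCP pose, the force and the opening at its end, in the units of the state.
- robot.state(): the state, without advancing time (a new reading comes with each control period).
- vision.read_camera(name): name is "scene" or "top" or "wrist"; returns the picture (420x560x3 uint8, red, green, blue); there is no depth.
- vision.get_calibration(name): a dict with "vertical_fov" (degrees; the focal length in pixels is half the picture's height over the tangent of half this angle, whatever the lens; pixels are square), "cx", "cy" (the principal point, pixels), "eye" and "attitude" of the camera in the world. Camera axes: x right, y up, looking along -z (the intrinsics and any distortion apply to the point x, -y, -z); pixel columns grow to the right and rows downward; lengths in mm; the calibration is good to about 2 mm. A picture is of the moment at which its call begins: read the wrist's pose just before it. get_calibration takes no time and is no camera call; for the wrist camera it gives the pose at the moment of the call.
- ticket.close_job(): hands the job in, once; it reports no verdict.
The state is a dict: "time_s": time; "q": joint angles; "dq": joint speeds; "effort": joint torques, N m; "position": TCP position; "ee_rot": TCP orientation; "wrist_force": force on the tool from outside, world axes, zero at the start; "ft_torque": the same for the moment, N m; "opening": opening from 0.0 (shut) to 1.0 (fully open).
Only numpy, scipy, OpenCV 4.12 (cv2) and the standard library are available. Lean on these libraries where they do the work, as an engineer would, in place of code of your own. Each camera call takes 0.05 s, during which the arm holds its last target.

## Working session

There is one attempt and no reset: what is moved stays moved. The work goes in short steps, Python scripts to look and compute and a shell command to move; the robot and the scene stay as the last step left them, time stands still between calls to the robot, and variables do not carry over. Pictures are saved under pics/ and viewed, and the job is handed in when it is done.

```bash
mkdir -p pics
python3 - <<'E'
from plant import robot, vision, ticket
import cv2
s=robot.state(); print(s)
for n in ["scene","top","wrist"]:
    print(n,vision.get_calibration(n))
    im=vision.read_camera(n); cv2.imwrite(f"pics/{n}0.png",im[:,:,::-1])
E
```

```text
{'time_s': 0.0, 'q': array([-1.39809757e+00,  2.45792664e-01,  1.55899537e+00, -3.77364794e-06,
        1.33866736e+00, -1.74123849e-01]), 'dq': array([ 0.00107664,  0.00091951, -0.00087067,  0.00036482,  0.0009182 ,
        0.00172759]), 'effort': array([-1.56757837e-04, -4.15833163e+01, -3.14606130e+01,  6.84558274e-02,
        3.31926299e-02, -1.43447514e-04]), 'position': array([ 220.86130767, -610.89159616,  301.56889629]), 'ee_rot': array([-3.09263969e+00, -5.41741289e-01,  3.68028448e-06]), 'wrist_force': array([ 0.09348313,  0.19379058, -0.08064593]), 'ft_torque': array([0.02252224, 0.04376153, 0.04438837]), 'opening': 0.9968921343215638}
scene {'vertical_fov': 52.262462022620404, 'cx': 278.9837722219915, 'cy': 209.45103918008564, 'eye': array([-156.57029931,  525.21925838,  998.36490398]), 'attitude': array([ 0.44278689, -0.84819764, -2.03066572])}
top {'vertical_fov': 49.33844025841607, 'cx': 275.747034820077, 'cy': 214.50430671664375, 'eye': array([ 478.6116834 ,   33.95984895, 1243.25489507]), 'attitude': array([ 0.0520196 , -0.07485702, -1.59009062])}
wrist {'vertical_fov': 59.25920825834628, 'cx': 280.0367246795203, 'cy': 209.5800154525495, 'eye': array([ 292.60049273, -583.37102634,  382.73857292]), 'attitude': array([-0.23212499,  0.16539704, -1.21555559])}
```

View pics/scene0.png

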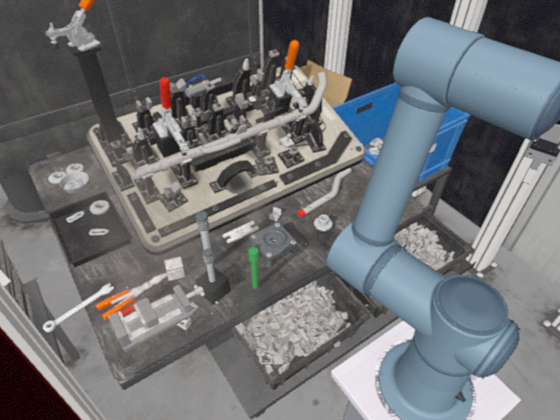

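View pics/top0.png

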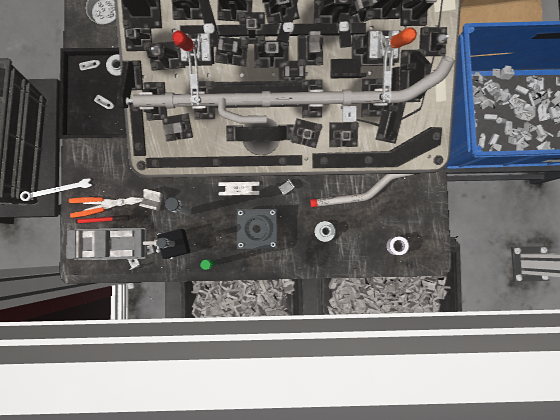

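View pics/wrist0.png

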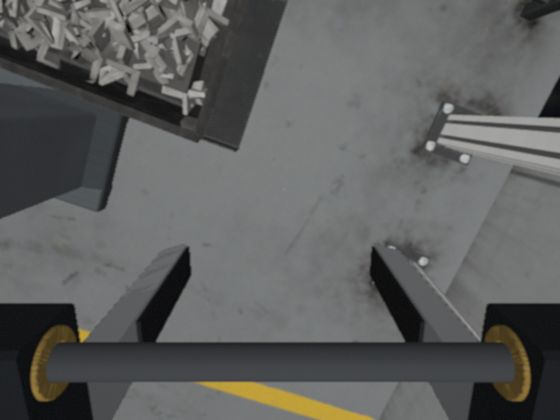

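```bash
cat > h.py <<'E'
import numpy as np, cv2
from scipy.spatial.transform import Rotation as R
from plant import robot, vision, ticket
W,H=560,420
def cam(n):
    c=vision.get_calibration(n); c['f']=H/2/np.tan(np.radians(c['vertical_fov']/2)); c['R']=R.from_rotvec(c['attitude']).as_matrix(); return c
def ray(c,u,v):
    d=np.array([(u-c['cx'])/c['f'],-(v-c['cy'])/c['f'],-1.]); return c['R']@d
def onz(c,u,v,z):
    d=ray(c,u,v); e=c['eye']; return e+d*(z-e[2])/d[2]
def proj(c,p):
    q=c['R'].T@(np.asarray(p,float)-c['eye']); return np.array([c['cx']+c['f']*q[0]/-q[2], c['cy']-c['f']*q[1]/-q[2]])
def crop(im,x0,y0,x1,y1,s,fn):
    cv2.imwrite(fn,cv2.resize(im[y0:y1,x0:x1,::-1],None,fx=s,fy=s,interpolation=cv2.INTER_CUBIC))
def st():
    s=robot.state(); print(round(s['time_s'],2),np.round(s['position'],1),'yawx',np.round(np.degrees(np.arctan2(*R.from_rotvec(s['ee_rot']).as_matrix()[[1,0],0])),2),'F',np.round(s['wrist_force'],1),'op',round(s['opening']*94,1)); return s
E
python3 - <<'E'
from h import *
im=cv2.imread('pics/top0.png')[:,:,::-1]
crop(im,60,165,260,285,4,'pics/topL.png'); crop(im,215,165,415,285,4,'pics/topR.png')
im=cv2.imread('pics/scene0.png')[:,:,::-1]
crop(im,90,180,350,340,3,'pics/sc.png')
E
```

```text
(no output)
```

View pics/topL.png

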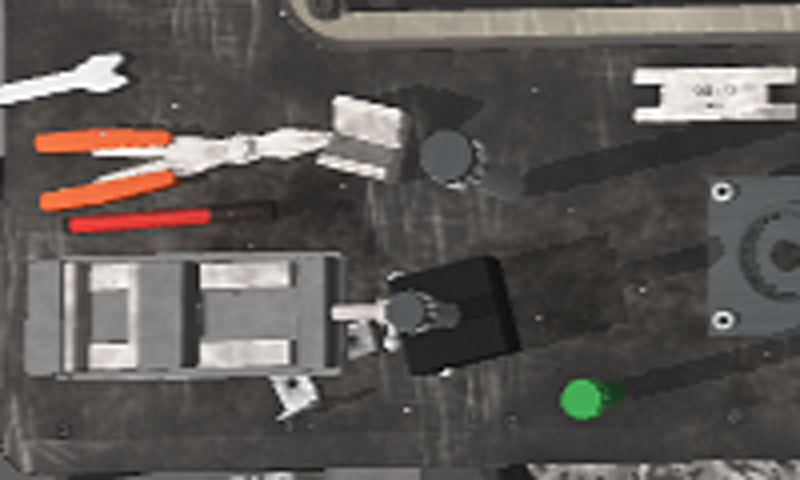

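View pics/topR.png

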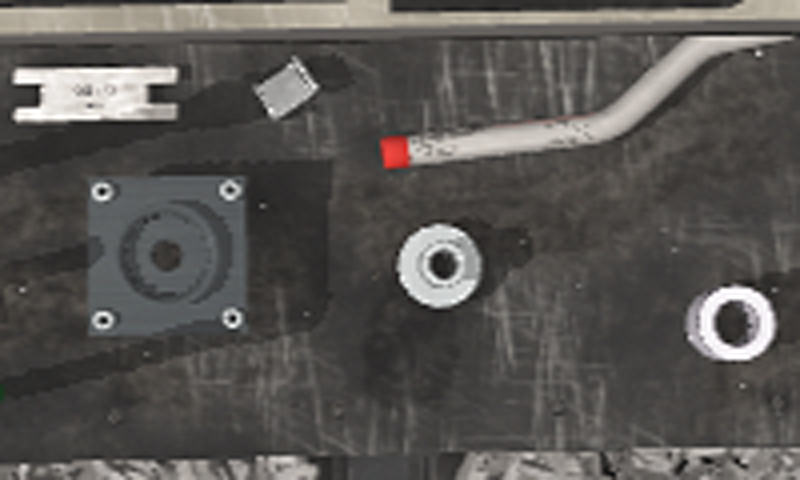

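View pics/sc.png

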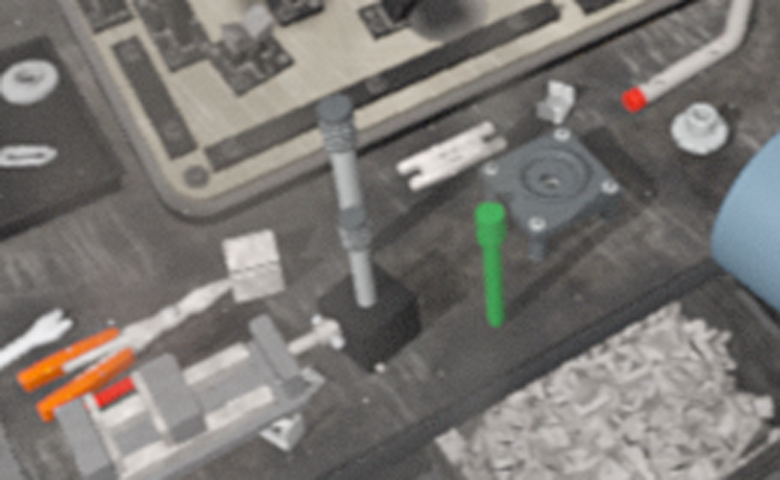

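Run:
```python
from h import *
c=cam('top')
full=lambda u,v,ox,oy:((u/4)+ox-0.375,(v/4)+oy-0.375)
R_=lambda u,v,z:np.round(onz(c,*full(u,v,215,165),z),1)
L_=lambda u,v,z:np.round(onz(c,*full(u,v,60,165),z),1)
sc=[R_(102,191,48),R_(230,190,48),R_(103,320,48),R_(232,318,48)]
print('screws',sc,np.mean(sc,0))
print('fix bore z44',R_(166,256,44))
print('bush flange',R_(440,265,18),'boss top',R_(443,264,40))
print('spacer top',R_(739,323,40))
print('rod head top',L_(408,312,171),'green',L_(582,399,161),'big',L_(446,156,180))
print('holder top corners',[L_(*p,56) for p in[(388,277),(494,256),(521,350),(413,376)]])
print('vblock',L_(362,138,36),'gauge',R_(95,94,8),'u',R_(286,88,22))
print('vise',L_(340,250,50),L_(340,375,50))
im=cv2.imread('pics/top0.png'); hsv=cv2.cvtColor(im,cv2.COLOR_BGR2HSV)
for x0,y0,x1,y1,th in [(375,225,420,265,180),(310,215,342,247,130)]:
    g=cv2.cvtColor(im,cv2.COLOR_BGR2GRAY)[y0:y1,x0:x1]
    m=(g>th).astype(np.uint8)
    cs,_=cv2.findContours(m,cv2.RETR_CCOMP,cv2.CHAIN_APPROX_NONE)
    for k in cs:
        if len(k)>12: 
            e=cv2.fitEllipse(k); print(np.array(e[0])+[x0,y0],e[1:],len(k))
```

```text
screws [array([582.4, 108.9,  48. ]), array([581.4,  25. ,  48. ]), array([498. , 109.4,  48. ]), array([497.6,  25.4,  48. ])] [539.85   67.175  48.   ]
fix bore z44 [539.1  67.8  44. ]
bush flange [ 530.7 -115.2   18. ] boss top [ 530.4 -114.5   40. ]
spacer top [ 487.5 -308.6   40. ]
rod head top [504.4 285.1 171. ] green [451.6 185.7 161. ] big [594.5 260.9 180. ]
holder top corners [array([530.1, 325. ,  56. ]), array([542.3, 256.5,  56. ]), array([481.2, 239.4,  56. ]), array([466. , 308.9,  56. ])]
vblock [623.3 347.   36. ] gauge [652.1 115.2   8. ] u [651.8 -14.3  22. ]
vise [548.5 357.5  50. ] [467.6 357.4  50. ]
[398.61444664 245.45168686] ((17.62021827697754, 17.965160369873047), 132.3498077392578) 52
[398.51211357 245.4522171 ] ((12.761472702026367, 12.941263198852539), 106.81814575195312) 36
[324.32264233 231.0960865 ] ((19.433311462402344, 19.917036056518555), 148.5612030029297) 57
[325.17742729 230.758008  ] ((7.881231307983398, 8.9111909866333), 151.45616149902344) 23
```

```bash
cat >> h.py <<'E'
def rel(x,y,z,yaw=None):
    s=st(); M=R.from_rotvec(s['ee_rot']).as_matrix()
    d=M.T@(np.array([x,y,z])-s['position'])/10
    print('tool delta cm',np.round(d,2),'tilt',np.round(M[:,2],4), 'rows',np.round(np.max(np.abs(d))/4.1,1))
    if yaw is not None:
        a=np.degrees(np.arctan2(M[1,0],M[0,0])); dy=(yaw-a+90)%180-90   # tool z down: +yaw turn lowers world angle
        print('world yaw change',round(dy,2),'-> tool yaw units total',round(-dy/6,2))
E
python3 - <<'E'
from h import *
rel(487.5,-308.6,260,90)
M=R.from_rotvec(robot.state()['ee_rot']).as_matrix();print(M)
c=cam('wrist'); s=robot.state(); print(M.T@(c['eye']-s['position']), M.T@c['R'])
E
```

```text
0.15 [ 220.9 -611.   301.8] yawx 19.87 F [0.3 0.8 0.3] op 94.0
tool delta cm [ 35.35 -19.37   4.22] tilt [-2.0e-04  1.4e-03 -1.0e+00] rows 8.6
world yaw change 70.13 -> tool yaw units total -11.69
[[ 9.40448157e-01  3.39937065e-01 -2.36857633e-04]
 [ 3.39937048e-01 -9.40447119e-01  1.42125549e-03]
 [ 2.60385344e-04 -1.41713379e-03 -9.99998962e-01]]
[ 76.83370046  -1.68253742 -81.04091477] [[ 4.28669984e-04  9.64312538e-01  2.64766210e-01]
 [ 9.99999859e-01 -4.96526005e-04  1.89360749e-04]
 [ 3.14066253e-04  2.64766091e-01 -9.64312614e-01]]
```

```bash
python3 -m jog '[{"xyz":[0,0,1],"yaw":0.83},{"xyz":[0,0,1],"yaw":0.83},{"xyz":[0,0,1],"yaw":0.83},{"xyz":[0,0,1.2],"yaw":0.82}]' 9.4 20
python3 -m jog '[{"xyz":[3.33,-3.78,0],"yaw":0},{"xyz":[3.33,-3.78,0],"yaw":0},{"xyz":[3.33,-3.78,0],"yaw":0},{"xyz":[3.33,-3.78,0],"yaw":0},{"xyz":[3.33,-3.78,0],"yaw":0},{"xyz":[3.33,-3.78,0],"yaw":0},{"xyz":[3.33,-3.78,0],"yaw":0},{"xyz":[3.33,-3.78,0],"yaw":0}]'
python3 -m jog '[{"xyz":[0,0,0],"yaw":0},{"xyz":[0,0,0],"yaw":0}]'
cat > look.py <<'E'
from h import *
import sys
s=st(); c=cam('wrist'); im=vision.read_camera('wrist'); cv2.imwrite(f'pics/{sys.argv[1]}.png',im[:,:,::-1])
np.savez(f'pics/{sys.argv[1]}.npz',**{k:np.array(v) for k,v in c.items()})
E
python3 look.py w1; python3 -c "
from h import *
rel(487.5,-308.6,260,0)"
```

```text
time_s: 0.48
position: [221.0, -611.3, 260.2]
ee_rot: [3.141, -0.006, 0.0]
wrist_force: [-0.9, -0.8, 0.7]
opening: 1.0
time_s: 1.15
position: [442.1, -359.3, 260.5]
ee_rot: [-3.141, 0.0, 0.0]
wrist_force: [1.2, 0.0, 0.3]
opening: 0.998
time_s: 1.32
position: [442.2, -359.5, 260.4]
ee_rot: [-3.141, -0.006, 0.001]
wrist_force: [-0.2, 0.3, -0.6]
opening: 1.005
1.32 [ 442.2 -359.5  260.4] yawx 0.24 F [-0.2  0.3 -0.6] op 94.4
1.37 [ 441.4 -360.8  260.5] yawx 0.1 F [-0.9 -0.1 -0.1] op 94.0
tool delta cm [ 4.62 -5.21  0.04] tilt [-6.e-04 -1.e-04 -1.e+00] rows 1.3
world yaw change -0.1 -> tool yaw units total 0.02
```

View pics/w1.png

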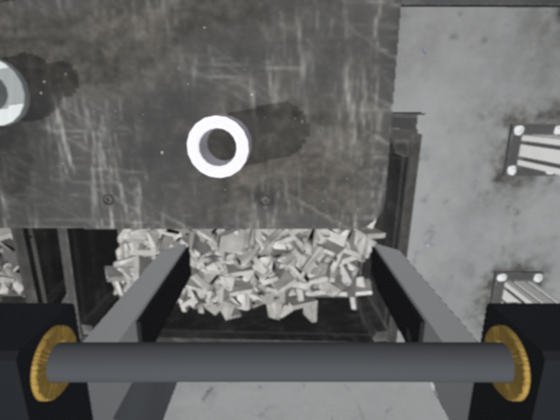

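```bash
cat > meas.py <<'E'
# usage: meas.py name x0 y0 x1 y1 thr z : fit ellipses to bright contours, cast on plane z
from h import *
import sys
n=sys.argv[1]; x0,y0,x1,y1,th=map(int,sys.argv[2:7]); z=float(sys.argv[7]); dark=len(sys.argv)>8
c={k:v for k,v in np.load(f'pics/{n}.npz').items()}
g=cv2.imread(f'pics/{n}.png',0)[y0:y1,x0:x1]; m=((g<th) if dark else (g>th)).astype(np.uint8)
for k in cv2.findContours(m,cv2.RETR_CCOMP,cv2.CHAIN_APPROX_NONE)[0]:
    if len(k)<25: continue
    e=cv2.fitEllipse(k); p=np.array(e[0])+[x0,y0]; P=onz(c,*p,z)
    d=np.linalg.norm(P-c['eye']); print(np.round(p,1),np.round(e[1],1),'pt',np.round(P,1),'dia~',np.round(np.array(e[1])*d/c['f'],1))
E
python3 meas.py w1 175 105 265 190 200 40
```

```text
[217.3 146.2] [59.3 62.1] pt [ 488.5 -307.    40. ] dia~ [49.3 51.6]
[217.2 146.6] [38.  39.5] pt [ 488.1 -306.9   40. ] dia~ [31.6 32.8]
```

```bash
python3 -m jog '[{"xyz":[2.3,-2.65,0],"yaw":0},{"xyz":[2.3,-2.6,0],"yaw":0},{"xyz":[0,0,2],"yaw":0},{"xyz":[0,0,2.5],"yaw":0},{"xyz":[0,0,2],"yaw":0},{"xyz":[0,0,0],"yaw":0},{"xyz":[0,0,0],"yaw":0}]'
python3 look.py w2; python3 -c "
from h import *
rel(488,-307.7,114,0)"; python3 meas.py w2 200 160 350 310 200 40
```

```text
time_s: 1.95
position: [486.0, -309.6, 194.7]
ee_rot: [-3.14, 0.003, 0.003]
wrist_force: [0.5, 0.6, 0.4]
opening: 1.005
1.95 [ 486.  -309.6  194.7] yawx -0.12 F [0.5 0.6 0.4] op 94.4
2.0 [ 486.8 -310.1  196.2] yawx -0.1 F [ 0.2 -0.4  0.7] op 94.0
tool delta cm [ 0.12 -0.24  8.22] tilt [ 2.e-04 -4.e-04 -1.e+00] rows 2.0
world yaw change 0.1 -> tool yaw units total -0.02
[327.3 306.6] [ 4.8 12.7] pt [ 425.3 -341.5   40. ] dia~ [3.6 9.4]
[278.2 220.9] [70.1 73.4] pt [ 489.4 -306.6   40. ] dia~ [46.8 49.1]
[277.8 221.2] [44.6 45.8] pt [ 489.2 -306.3   40. ] dia~ [29.8 30.6]
```

View pics/w2.png

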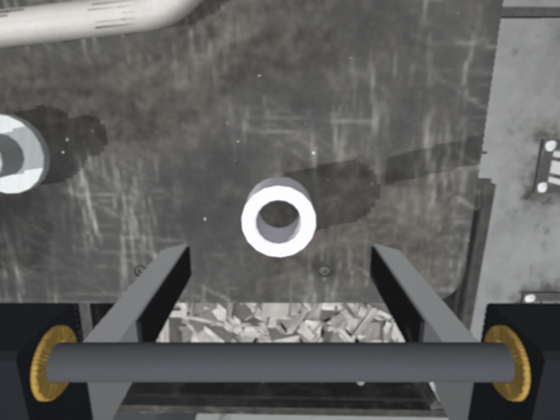

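```bash
python3 -m jog '[{"xyz":[0.2,-0.15,2.5],"yaw":0},{"xyz":[0,0,2.5],"yaw":0},{"xyz":[0,0,2],"yaw":0},{"xyz":[0,0,1.2],"yaw":0},{"xyz":[0,0,0],"yaw":0}]'
python3 -m jog '[{"xyz":[0,0,0],"yaw":0},{"xyz":[0,0,0],"yaw":0},{"xyz":[0,0,0],"yaw":0},{"xyz":[0,0,0],"yaw":0},{"xyz":[0,0,0],"yaw":0},{"xyz":[0,0,0],"yaw":0}]' 4.0 25
python3 look.py w3;  python3 meas.py w3 180 200 370 340 200 40
```

```text
time_s: 2.42
position: [488.4, -307.2, 112.4]
ee_rot: [-3.14, 0.001, 0.003]
wrist_force: [0.3, 0.1, -0.2]
opening: 1.0
time_s: 2.92
position: [489.4, -307.3, 114.2]
ee_rot: [3.141, 0.0, 0.001]
wrist_force: [0.1, 0.4, 0.9]
opening: 0.611
2.92 [ 489.4 -307.3  114.2] yawx 0.02 F [0.1 0.4 0.9] op 57.5
[281.3 279.5] [ 97.3 104.3] pt [ 489.8 -306.4   40. ] dia~ [45.6 48.9]
[280.1 279.6] [62.1 65.1] pt [ 489.7 -305.8   40. ] dia~ [29.1 30.5]
```

View pics/w3.png

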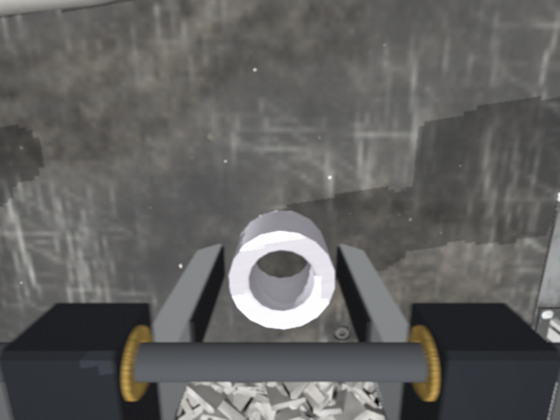

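```bash
python3 -m jog '[{"xyz":[0,0,0],"yaw":0},{"xyz":[0,0,0],"yaw":0},{"xyz":[0,0,0],"yaw":0}]'
python3 -m jog '[{"xyz":[0,0,-1],"yaw":0},{"xyz":[0,0,-3],"yaw":0},{"xyz":[0,0,-4],"yaw":0},{"xyz":[0,0,-4],"yaw":0},{"xyz":[0,0,-2],"yaw":0},{"xyz":[0,0,0],"yaw":0}]'
python3 look.py w4;  python3 meas.py w4 180 200 370 340 200 180
python3 -c "
from h import *
rel(539.5,67.5,255,0)"
```

```text
time_s: 3.22
position: [489.4, -307.3, 113.9]
ee_rot: [3.141, 0.0, 0.0]
wrist_force: [-0.3, 0.9, 2.5]
opening: 0.527
time_s: 3.72
position: [491.1, -308.8, 260.5]
ee_rot: [3.134, 0.0, 0.013]
wrist_force: [0.3, -0.4, -1.2]
opening: 0.528
3.72 [ 491.1 -308.8  260.5] yawx 0.02 F [ 0.3 -0.4 -1.2] op 49.6
[278.8 334.6] [ 5.8 10.5] pt [ 459.1 -307.2  180. ] dia~ [3.1 5.6]
[311.3 387.3] [ 28.8 186.5] pt [ 427.8 -324.1  180. ] dia~ [ 16.7 108.2]
[337. 328.] [ 5.7 12.1] pt [ 462.7 -336.1  180. ] dia~ [3.  6.4]
[280.  280.1] [ 98.9 104.3] pt [ 488.8 -307.7  180. ] dia~ [48.2 50.8]
[279.6 279.4] [62.1 68.3] pt [ 489.1 -307.6  180. ] dia~ [30.2 33.3]
3.77 [ 490.1 -307.8  256.8] yawx 0.02 F [ 0.1 -0.6 -1.6] op 49.4
tool delta cm [  4.95 -37.53   0.06] tilt [ 0.0042 -0.0039 -1.    ] rows 9.2
world yaw change -0.02 -> tool yaw units total 0.0
```

View pics/w4.png

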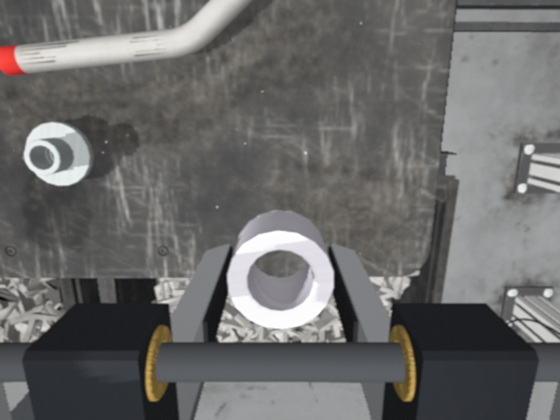

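```bash
python3 -m jog '[{"xyz":[0,-3,0],"yaw":0},{"xyz":[0,-4.1,0],"yaw":0},{"xyz":[0,-4.1,0],"yaw":0},{"xyz":[0,-4.1,0],"yaw":0},{"xyz":[0,-4.1,0],"yaw":0},{"xyz":[0,-4.1,0],"yaw":0},{"xyz":[0,-4.1,0],"yaw":0},{"xyz":[0,-4.1,0],"yaw":0}]'
python3 -m jog '[{"xyz":[0,-4.1,0],"yaw":0},{"xyz":[0,-1.7,0],"yaw":0},{"xyz":[0,0,0],"yaw":0},{"xyz":[0,0,0],"yaw":0}]'
python3 look.py w5;  python3 meas.py w5 180 200 370 340 200 181
python3 -c "
from h import *
rel(539.5,67.5,255,0)"
```

```text
time_s: 4.43
position: [487.4, 12.0, 251.1]
ee_rot: [-3.141, 0.0, 0.007]
wrist_force: [0.3, -0.5, -1.7]
opening: 0.523
time_s: 4.77
position: [488.0, 68.5, 251.6]
ee_rot: [3.142, 0.004, -0.006]
wrist_force: [0.7, 0.0, -2.2]
opening: 0.527
4.77 [488.   68.5 251.6] yawx 0.14 F [ 0.7  0.  -2.2] op 49.5
[242.6 331.2] [ 2.9 17. ] pt [463.2  87.5 181. ] dia~ [1.4 8.4]
[327.  322.3] [ 6.1 11.4] pt [468.1  48.2 181. ] dia~ [3.  5.6]
[279.  281.4] [100.6 109.2] pt [488.9  70.5 181. ] dia~ [46.1 50.1]
[278.4 279.4] [61.7 65. ] pt [489.9  70.8 181. ] dia~ [28.2 29.7]
4.82 [488.4  67.6 252. ] yawx 0.03 F [-0.   0.8 -1.7] op 49.1
tool delta cm [ 5.11  0.01 -0.32] tilt [-3.2e-03 -1.0e-04 -1.0e+00] rows 1.2
world yaw change -0.03 -> tool yaw units total 0.0
```

View pics/w5.png

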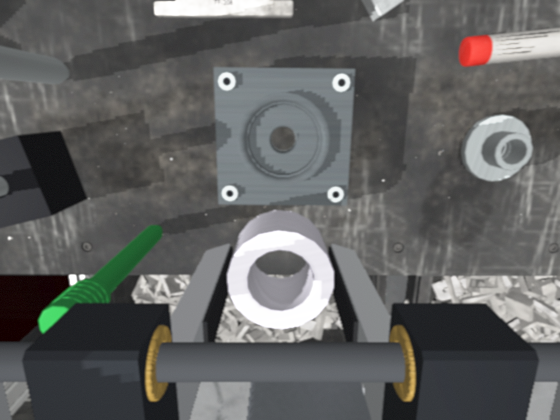

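```bash
cat > fix.py <<'E'
from h import *
import sys
n=sys.argv[1]; pts=eval(sys.argv[2]); z=float(sys.argv[3])
c={k:v for k,v in np.load(f'pics/{n}.npz').items()}
P=np.array([onz(c,*p,z) for p in pts]); print(np.round(P,1)); print('mean',np.round(P.mean(0),1))
E
python3 - <<'E'
import cv2,numpy as np
g=cv2.imread('pics/w5.png',0)
for u,v in [(227,81),(342,82),(230,193),(336,194)]:
    w=g[v-12:v+13,u-12:u+13]; m=(w>150).astype(np.uint8)
    n,l,s,ce=cv2.connectedComponentsWithStats(m); i=1+np.argmax(s[1:,4]); print(s[i], s[i][0]+s[i][2]/2-.5+u-12, s[i][1]+s[i][3]/2-.5+v-12)
E
python3 fix.py w5 "[(227,81),(342,82),(230,193),(336,194)]" 48
python3 fix.py w5 "[(282.5,138.5)]" 44
python3 fix.py w5 "[(280.2,279.8)]" 178
```

```text
[  2   3  19  19 252] 226.0 81.0
[  2   3  19  20 253] 341.0 82.5
[  3   4  17  17 204] 229.0 193.0
[  3   4  17  17 197] 335.0 194.0
[[582.5 109.   48. ]
 [582.   25.1  48. ]
 [498.8 109.6  48. ]
 [498.2  25.9  48. ]]
mean [540.4  67.4  48. ]
[[541.   68.3  44. ]]
mean [541.   68.3  44. ]
[[488.2  70.  178. ]]
mean [488.2  70.  178. ]
```

```bash
python3 -m jog '[{"xyz":[2.65,0.05,0],"yaw":0},{"xyz":[2.6,0,0],"yaw":0},{"xyz":[0,0,2.5],"yaw":0},{"xyz":[0,0,2.5],"yaw":0},{"xyz":[0,0,1.5],"yaw":0},{"xyz":[0,0,0],"yaw":0},{"xyz":[0,0,0],"yaw":0}]'
python3 look.py w6
python3 -c "
from h import *
rel(541,67.5,158,0)
im=vision.read_camera('scene'); crop(im,190,180,360,300,4,'pics/s6.png')"
```

```text
time_s: 5.4
position: [541.1, 66.0, 187.5]
ee_rot: [-3.141, 0.003, 0.005]
wrist_force: [0.8, -0.4, -1.2]
opening: 0.526
5.4 [541.1  66.  187.5] yawx -0.11 F [ 0.8 -0.4 -1.2] op 49.4
5.45 [541.9  66.2 188.9] yawx -0.09 F [ 0.3 -0.4 -1. ] op 49.5
tool delta cm [-0.09 -0.13  3.09] tilt [ 0.e+00 -1.e-04 -1.e+00] rows 0.8
world yaw change 0.09 -> tool yaw units total -0.02
```

View pics/w6.png

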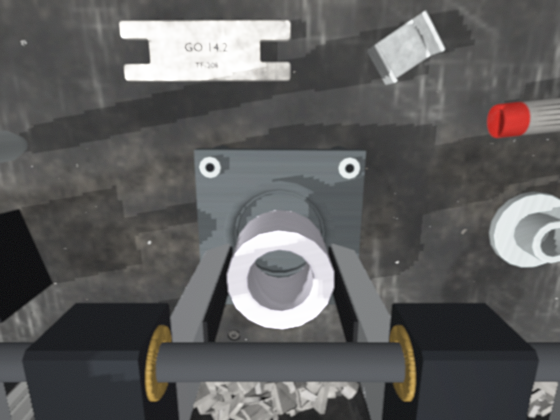

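View pics/s6.png

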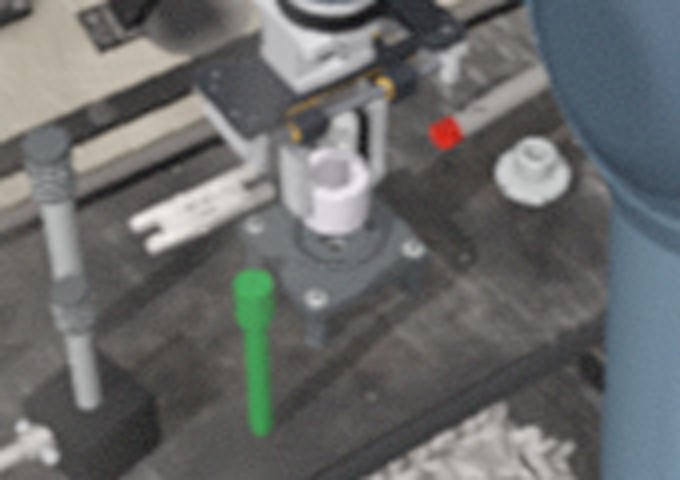

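```bash
python3 fix.py w6 "[(209.5,168),(349,168)]" 48;python3 fix.py w6 "[(280.2,279.8)]" 114.5
```

```text
[[582.4 109.9  48. ]
 [582.3  26.1  48. ]]
mean [582.3  68.   48. ]
[[541.6  67.5 114.5]]
mean [541.6  67.5 114.5]
```

```bash
python3 -m jog '[{"xyz":[-0.1,-0.08,0.6],"yaw":0},{"xyz":[0,0,0.6],"yaw":0},{"xyz":[0,0,0.6],"yaw":0},{"xyz":[0,0,0.4],"yaw":0},{"xyz":[0,0,0],"yaw":0}]'
python3 -m jog '[{"xyz":[0,0,0.3],"yaw":0},{"xyz":[0,0,0.2],"yaw":0},{"xyz":[0,0,0],"yaw":0},{"xyz":[0,0,0],"yaw":0}]'
```

```text
time_s: 5.92
position: [539.9, 68.3, 165.4]
ee_rot: [-3.141, -0.0, 0.003]
wrist_force: [0.6, 0.1, -1.2]
opening: 0.527
time_s: 6.25
position: [540.7, 68.2, 161.6]
ee_rot: [3.142, 0.0, -0.0]
wrist_force: [-0.6, 0.6, -1.1]
opening: 0.523
```

```bash
python3 -m jog '[{"xyz":[0,0,0.2],"yaw":0},{"xyz":[0,0,0.15],"yaw":0},{"xyz":[0,0,0],"yaw":0},{"xyz":[0,0,0],"yaw":0}]'
python3 look.py w7
```

```text
time_s: 6.58
position: [540.7, 68.1, 158.2]
ee_rot: [3.141, 0.0, 0.0]
wrist_force: [-0.0, -0.9, -1.0]
opening: 0.524
6.58 [540.7  68.1 158.2] yawx 0.01 F [-0.  -0.9 -1. ] op 49.2
```

View pics/w7.png

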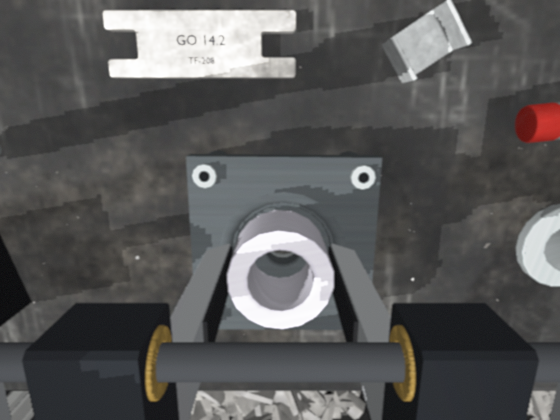

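```bash
python3 -m jog '[{"xyz":[0,0,0.1],"yaw":0},{"xyz":[0,0,0.1],"yaw":0},{"xyz":[0,0,0],"yaw":0},{"xyz":[0,0,0],"yaw":0}]'
```

```text
time_s: 6.97
position: [541.0, 68.1, 157.8]
ee_rot: [3.141, 0.001, -0.0]
wrist_force: [-3.4, -0.1, 9.9]
opening: 0.525
```

```bash
python3 -m jog '[{"xyz":[0,0,-0.05],"yaw":0},{"xyz":[0,0,0],"yaw":0},{"xyz":[0,0,0],"yaw":0},{"xyz":[0,0,0],"yaw":0}]' 7.5
python3 -m jog '[{"xyz":[0,0,-1.5],"yaw":0},{"xyz":[0,0,-3.5],"yaw":0},{"xyz":[0,0,-3],"yaw":0},{"xyz":[-2,0,0],"yaw":0},{"xyz":[-3,0,0],"yaw":0},{"xyz":[0,0,0],"yaw":0},{"xyz":[0,0,0],"yaw":0}]' 9.4
python3 look.py w8
python3 meas.py w8 150 60 400 300 200 84
python3 -c "
from h import *
im=vision.read_camera('scene'); crop(im,190,180,360,300,4,'pics/s8.png')"
```

```text
time_s: 7.3
position: [540.6, 68.2, 156.5]
ee_rot: [-3.142, -0.0, 0.0]
wrist_force: [-0.5, -0.3, 0.2]
opening: 0.771
time_s: 7.88
position: [489.7, 68.3, 236.2]
ee_rot: [-3.142, -0.0, 0.001]
wrist_force: [0.5, 0.5, 0.3]
opening: 0.998
7.88 [489.7  68.3 236.2] yawx 0.01 F [0.5 0.5 0.3] op 93.9
[329.1 297.5] [ 2.2 12.5] pt [438.   35.5  84. ] dia~ [1.6 9.1]
[310.8 296.9] [ 3. 14.] pt [438.4  48.3  84. ] dia~ [ 2.1 10.1]
[291.4 293.5] [14.3 25.5] pt [441.   61.9  84. ] dia~ [10.2 18.3]
[245.5 291.1] [ 4.  17.3] pt [442.9  94.   84. ] dia~ [ 2.9 12.4]
[337.5 201. ] [14.8 15.4] pt [507.7  32.5  84. ] dia~ [ 9.7 10.1]
[226.  200.3] [15.  15.8] pt [508.1 105.1  84. ] dia~ [ 9.9 10.4]
[280.2 149.8] [78.1 78.9] pt [540.7  69.8  84. ] dia~ [49.6 50.1]
[279.7 150.3] [47.9 49.5] pt [540.4  70.1  84. ] dia~ [30.4 31.5]
[343.3  83.8] [17.  18.1] pt [580.   32.1  84. ] dia~ [10.9 11.6]
[343.6  83.8] [ 9.3 10.1] pt [580.   31.9  84. ] dia~ [6.  6.5]
[222.4  82.8] [17.2 18.1] pt [580.5 104.4  84. ] dia~ [11.  11.6]
[222.5  82.9] [ 9.3 10.2] pt [580.5 104.4  84. ] dia~ [5.9 6.5]
```

View pics/w8.png

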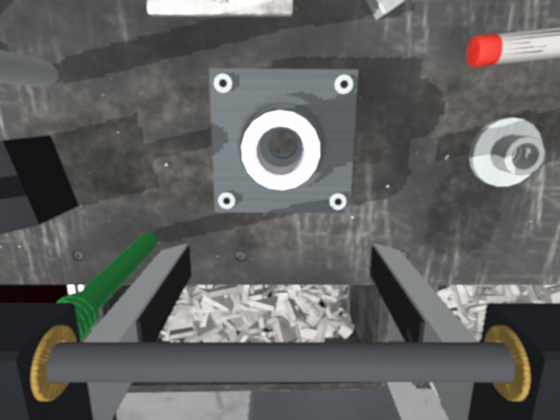

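View pics/s8.png

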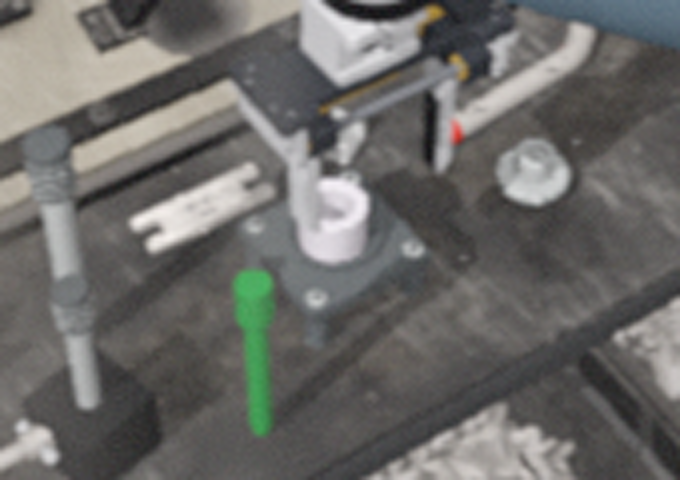

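```bash
python3 -m jog '[{"xyz":[0,3,0],"yaw":0},{"xyz":[0,4.1,0],"yaw":0},{"xyz":[0,4.1,0],"yaw":0},{"xyz":[0,4.1,0],"yaw":0},{"xyz":[0,3,0],"yaw":0},{"xyz":[0,0,0],"yaw":0},{"xyz":[0,0,0],"yaw":0},{"xyz":[0,0,0],"yaw":0}]'
python3 look.py w9
python3 meas.py w9 180 60 390 240 140 40
```

```text
time_s: 8.65
position: [491.2, -114.7, 236.5]
ee_rot: [-3.141, -0.0, 0.0]
wrist_force: [-0.8, -0.4, -0.2]
opening: 0.996
8.65 [ 491.2 -114.7  236.5] yawx 0.0 F [-0.8 -0.4 -0.2] op 93.6
[355.9 231.6] [ 2.9 14.9] pt [ 473.1 -173.1   40. ] dia~ [ 2.4 12.1]
[367.2 218.1] [ 6.8 30.5] pt [ 484.3 -181.3   40. ] dia~ [ 5.5 24.6]
[331.3 194.8] [ 9.7 49.2] pt [ 503.  -152.5   40. ] dia~ [ 7.5 38.3]
[280.9 154. ] [68.1 68.5] pt [ 534.3 -113.6   40. ] dia~ [51.5 51.9]
[280.9 158. ] [25. 26.] pt [ 531.3 -113.6   40. ] dia~ [19.  19.7]
[257.7  62.7] [ 4.8 92.8] pt [598.2 -97.2  40. ] dia~ [ 3.6 70.3]
```

View pics/w9.png

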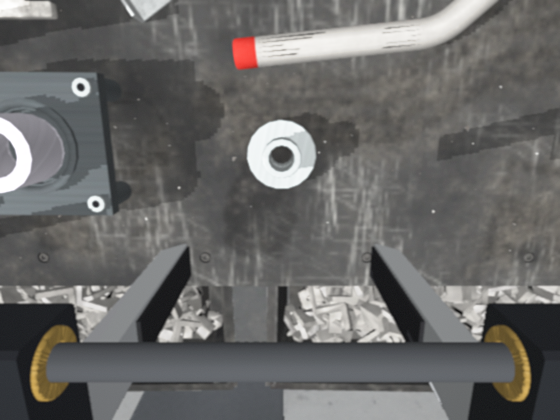

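```bash
python3 -m jog '[{"xyz":[2,0,0],"yaw":0},{"xyz":[2,0,2],"yaw":0},{"xyz":[0,0,3],"yaw":0},{"xyz":[0,0,3],"yaw":0},{"xyz":[0,0,2.5],"yaw":0},{"xyz":[0,0,0],"yaw":0},{"xyz":[0,0,0],"yaw":0}]' 6
python3 look.py w10
```

```text
time_s: 9.28
position: [530.2, -113.3, 130.7]
ee_rot: [-3.14, -0.003, 0.004]
wrist_force: [0.3, 0.4, -0.3]
opening: 0.64
9.28 [ 530.2 -113.3  130.7] yawx 0.12 F [ 0.3  0.4 -0.3] op 60.1
```

View pics/w10.png

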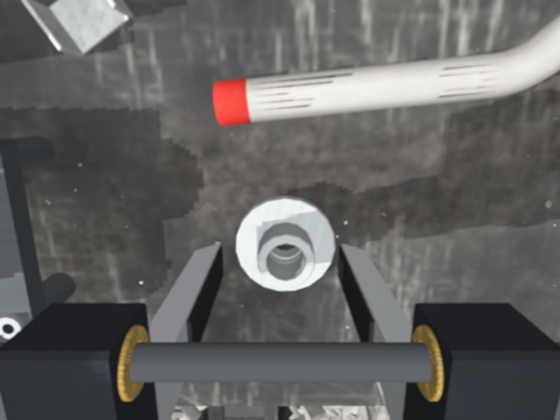

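```bash
python3 fix.py w10 "[(286.5,256.5)]" 40; python3 fix.py w10 "[(285.5,244)]" 18
python3 -m jog '[{"xyz":[0.05,0.15,0.6],"yaw":0},{"xyz":[0,0,0.5],"yaw":0},{"xyz":[0,0,0],"yaw":0},{"xyz":[0,0,0],"yaw":0}]'
```

```text
[[ 534.7 -114.8   40. ]]
mean [ 534.7 -114.8   40. ]
[[ 533.  -114.6   18. ]]
mean [ 533.  -114.6   18. ]
time_s: 9.67
position: [531.4, -116.5, 121.1]
ee_rot: [3.141, 0.0, 0.001]
wrist_force: [-0.4, 0.2, -0.4]
opening: 0.636
```

```bash
python3 -m jog '[{"xyz":[0.2,-0.05,0.15],"yaw":0},{"xyz":[0,0,0],"yaw":0},{"xyz":[0,0,0],"yaw":0}]'
python3 -m jog '[{"xyz":[0,0,0],"yaw":0},{"xyz":[0,0,0],"yaw":0},{"xyz":[0,0,0],"yaw":0},{"xyz":[0,0,0],"yaw":0},{"xyz":[0,0,0],"yaw":0},{"xyz":[0,0,0],"yaw":0}]' 2.4 30
python3 look.py w11
```

```text
time_s: 9.92
position: [533.4, -115.9, 119.3]
ee_rot: [3.141, 0.0, 0.001]
wrist_force: [0.1, -0.5, 0.4]
opening: 0.637
time_s: 10.42
position: [533.2, -115.8, 119.2]
ee_rot: [-3.142, -0.0, -0.0]
wrist_force: [-0.6, 1.1, 0.1]
opening: 0.305
10.42 [ 533.2 -115.8  119.2] yawx 0.01 F [-0.6  1.1  0.1] op 28.6
```

View pics/w11.png

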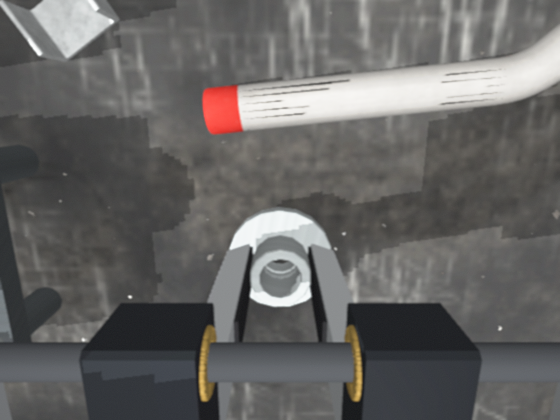

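```bash
python3 -m jog '[{"xyz":[0,0,-1],"yaw":0},{"xyz":[0,0,-3],"yaw":0},{"xyz":[0,0,-4],"yaw":0},{"xyz":[0,0,-4],"yaw":0},{"xyz":[-2,0,-1],"yaw":0},{"xyz":[-2,0,0],"yaw":0},{"xyz":[-1,-3,0],"yaw":0}]'
python3 -m jog '[{"xyz":[0,-4,0],"yaw":0},{"xyz":[0,-4.1,0],"yaw":0},{"xyz":[0,-4.1,0],"yaw":0},{"xyz":[0,-3.2,0],"yaw":0},{"xyz":[0,0,0],"yaw":0},{"xyz":[0,0,0],"yaw":0},{"xyz":[0,0,0],"yaw":0}]'
python3 look.py w12
python3 meas.py w12 200 60 380 240 180 84;python3 meas.py w12 200 220 380 320 150 173
```

```text
time_s: 11.05
position: [482.7, -88.5, 251.4]
ee_rot: [3.139, -0.007, 0.005]
wrist_force: [0.0, -0.3, -1.5]
opening: 0.304
time_s: 11.63
position: [483.1, 68.0, 249.4]
ee_rot: [3.141, 0.001, 0.0]
wrist_force: [0.1, -0.5, -1.1]
opening: 0.3
11.63 [483.1  68.  249.4] yawx 0.03 F [ 0.1 -0.5 -1.1] op 28.2
[279.1 226.9] [ 29.1 100.1] pt [479.1  70.1  84. ] dia~ [20.5 70.3]
[334.8 189.4] [15.3 15.8] pt [506.   32.2  84. ] dia~ [10.6 10.9]
[227.8 188.6] [15.3 16.1] pt [506.5 105.2  84. ] dia~ [10.6 11.1]
[279.8 138.3] [75.1 76.4] pt [540.3  69.7  84. ] dia~ [50.3 51.2]
[279.4 138.6] [44.9 46.9] pt [540.1  70.   84. ] dia~ [30.  31.4]
[340.2  76.1] [17.  18.4] pt [578.9  31.7  84. ] dia~ [11.5 12.4]
[340.6  76.3] [8.5 9.2] pt [578.8  31.4  84. ] dia~ [5.8 6.2]
[224.4  75.1] [17.3 18.2] pt [579.4 104.6  84. ] dia~ [11.7 12.3]
[206.2 286.3] [15.1 31.7] pt [478.8 104.2 173. ] dia~ [ 7.4 15.5]
[280.7 287.2] [70.3 73.1] pt [478.4  69.2 173. ] dia~ [33.7 35.1]
[254.8 314.3] [ 6.8 11.1] pt [464.   81.7 173. ] dia~ [3.4 5.5]
[300.9 306.3] [ 9.5 12.1] pt [468.3  59.6 173. ] dia~ [4.7 5.9]
[278.7 280.8] [31.2 42.5] pt [481.6  70.2 173. ] dia~ [14.8 20.2]
[280.2 264.7] [12.4 26.2] pt [489.8  69.5 173. ] dia~ [ 5.8 12.2]
[278.9 235.5] [ 33.9 104.7] pt [504.   70.1 173. ] dia~ [15.3 47.3]
```

View pics/w12.png

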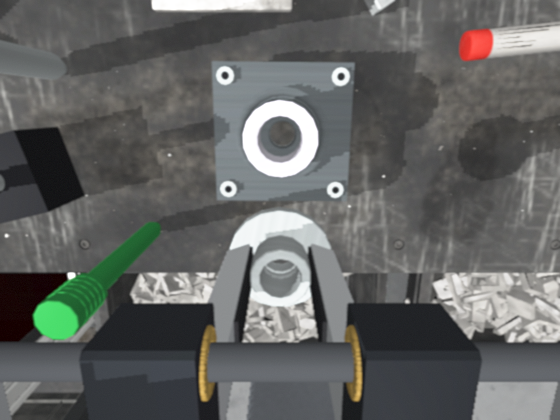

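```bash
python3 -c "
from h import *
im=cv2.imread('pics/w12.png')[:,:,::-1]; crop(im,215,195,345,325,5,'pics/c12.png')"
```

```text
(no output)
```

View pics/c12.png

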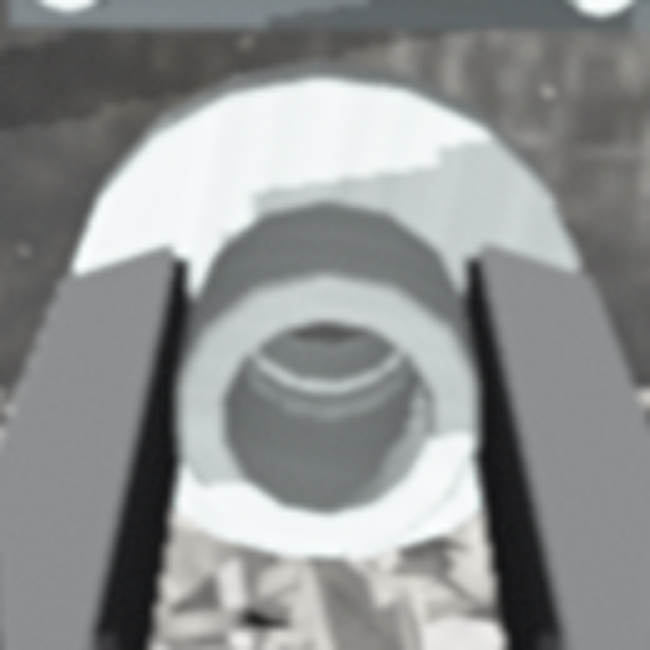

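```bash
python3 fix.py w12 "[(280.2,277.9)]" 170.2;  python3 fix.py w12 "[(279.7,138.4)]" 84; python3 fix.py w12 "[(224.4,75.1),(340.3,76.1),(334.8,189.4),(227.8,188.6)]" 48
```

```text
[[481.8  69.5 170.2]]
mean [481.8  69.5 170.2]
[[540.2  69.8  84. ]]
mean [540.2  69.8  84. ]
[[582.4 109.7  48. ]
 [581.8  26.1  48. ]
 [498.2  26.7  48. ]
 [498.8 110.3  48. ]]
mean [540.3  68.2  48. ]
```

```bash
python3 -m jog '[{"xyz":[3,-0.03,0],"yaw":0},{"xyz":[2.85,0,0],"yaw":0},{"xyz":[0,0,2],"yaw":0},{"xyz":[0,0,1.6],"yaw":0},{"xyz":[0,0,0],"yaw":0},{"xyz":[0,0,0],"yaw":0},{"xyz":[0,0,0],"yaw":0}]'
python3 look.py w13
python3 -c "
from h import *
im=vision.read_camera('scene'); crop(im,210,170,340,270,6,'pics/s13.png')
im=cv2.imread('pics/w13.png')[:,:,::-1]; crop(im,190,140,370,320,4,'pics/c13.png')"
```

```text
time_s: 12.27
position: [542.0, 67.6, 214.0]
ee_rot: [3.141, -0.002, 0.002]
wrist_force: [0.3, 0.4, -1.6]
opening: 0.305
12.27 [542.   67.6 214. ] yawx -0.06 F [ 0.3  0.4 -1.6] op 28.6
```

View pics/c13.png

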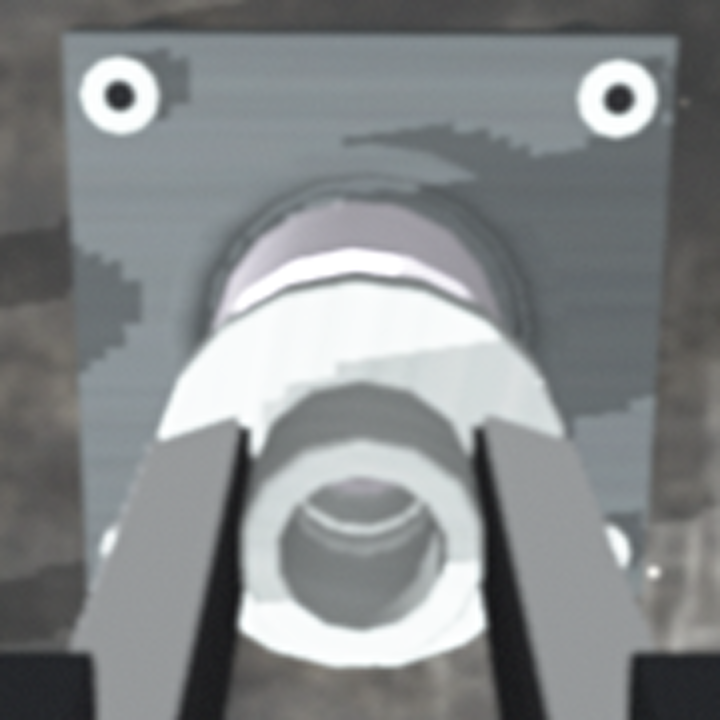

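View pics/s13.png

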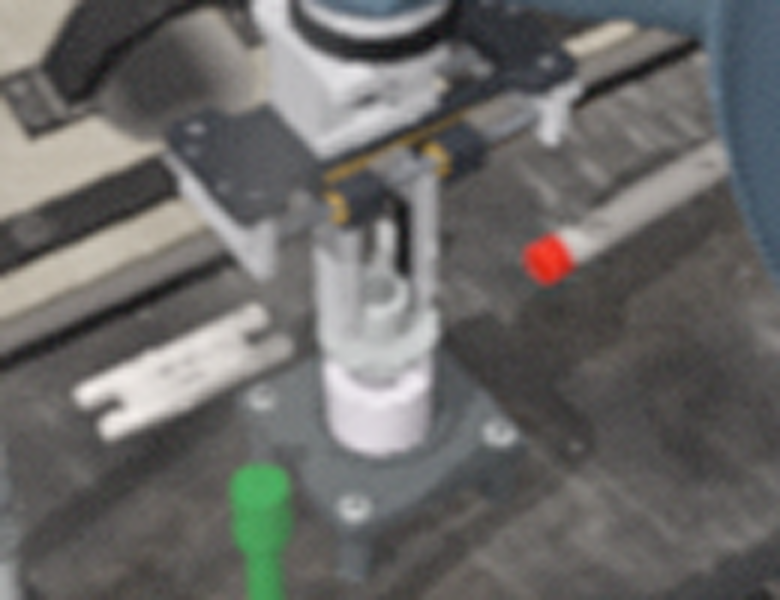

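```bash
python3 fix.py w13 "[(280.4,277.9)]" 135;  python3 fix.py w13 "[(219.6,163.5),(344.2,164.3)]" 48
python3 -m jog '[{"xyz":[-0.02,-0.05,0.5],"yaw":0},{"xyz":[0,0,0.4],"yaw":0},{"xyz":[0,0,0.3],"yaw":0},{"xyz":[0,0,0],"yaw":0},{"xyz":[0,0,0],"yaw":0}]'
```

```text
[[540.9  69.  135. ]]
mean [540.9  69.  135. ]
[[582.7 109.7  48. ]
 [582.1  26.1  48. ]]
mean [582.4  67.9  48. ]
time_s: 12.78
position: [541.2, 69.0, 200.8]
ee_rot: [-3.142, -0.0, 0.001]
wrist_force: [1.0, -1.1, -1.5]
opening: 0.303
```

```bash
python3 -m jog '[{"xyz":[0,0,0.2],"yaw":0},{"xyz":[0,0,0.2],"yaw":0},{"xyz":[0,0,0.1],"yaw":0},{"xyz":[0,0,0],"yaw":0},{"xyz":[0,0,0],"yaw":0}]'
```

```text
time_s: 13.2
position: [541.4, 69.0, 196.1]
ee_rot: [-3.142, -0.0, 0.0]
wrist_force: [-0.4, -0.2, -1.5]
opening: 0.305
```

```bash
python3 -m jog '[{"xyz":[0,0,0.15],"yaw":0},{"xyz":[0,0,0.1],"yaw":0},{"xyz":[0,0,0.05],"yaw":0},{"xyz":[0,0,0],"yaw":0},{"xyz":[0,0,0],"yaw":0}]'
```

```text
time_s: 13.62
position: [541.5, 68.9, 193.2]
ee_rot: [3.142, 0.0, 0.0]
wrist_force: [-0.2, 0.1, -1.0]
opening: 0.301
```

```bash
python3 -m jog '[{"xyz":[0,0,0.1],"yaw":0},{"xyz":[0,0,0],"yaw":0},{"xyz":[0,0,0],"yaw":0}]'
python3 -m jog '[{"xyz":[0,0,0],"yaw":0},{"xyz":[0,0,0],"yaw":0},{"xyz":[0,0,0],"yaw":0},{"xyz":[0,0,0],"yaw":0}]' 6
python3 -m jog '[{"xyz":[0,0,-1.5],"yaw":0},{"xyz":[0,0,-3],"yaw":0},{"xyz":[0,0,-3],"yaw":0},{"xyz":[-2,0,0],"yaw":0},{"xyz":[-3,0,0],"yaw":0},{"xyz":[0,0,0],"yaw":0},{"xyz":[0,0,0],"yaw":0}]' 9.4
python3 look.py w14
python3 -c "
from h import *
im=vision.read_camera('scene'); crop(im,210,170,340,270,6,'pics/s14.png')
im=cv2.imread('pics/w14.png')[:,:,::-1]; crop(im,190,60,370,240,4,'pics/c14.png')"
```

```text
time_s: 13.87
position: [541.8, 68.9, 193.0]
ee_rot: [3.141, 0.0, 0.001]
wrist_force: [-2.1, -0.3, 5.9]
opening: 0.303
time_s: 14.2
position: [541.3, 69.0, 191.8]
ee_rot: [-3.141, -0.0, 0.001]
wrist_force: [0.3, 0.9, -0.3]
opening: 0.547
time_s: 14.78
position: [490.6, 69.1, 266.8]
ee_rot: [-3.142, -0.0, 0.0]
wrist_force: [0.7, 0.2, 0.7]
opening: 0.996
14.78 [490.6  69.1 266.8] yawx 0.01 F [0.7 0.2 0.7] op 93.7
```

View pics/c14.png

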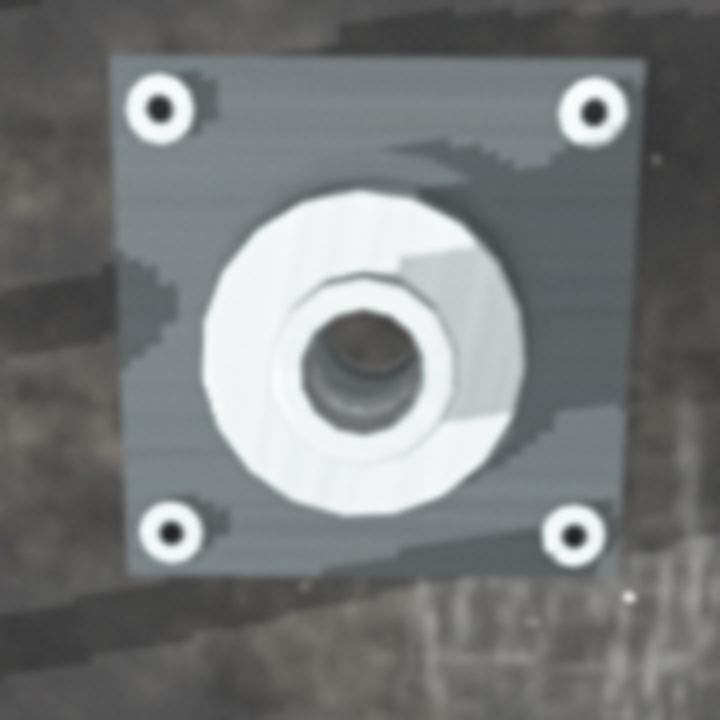

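View pics/s14.png

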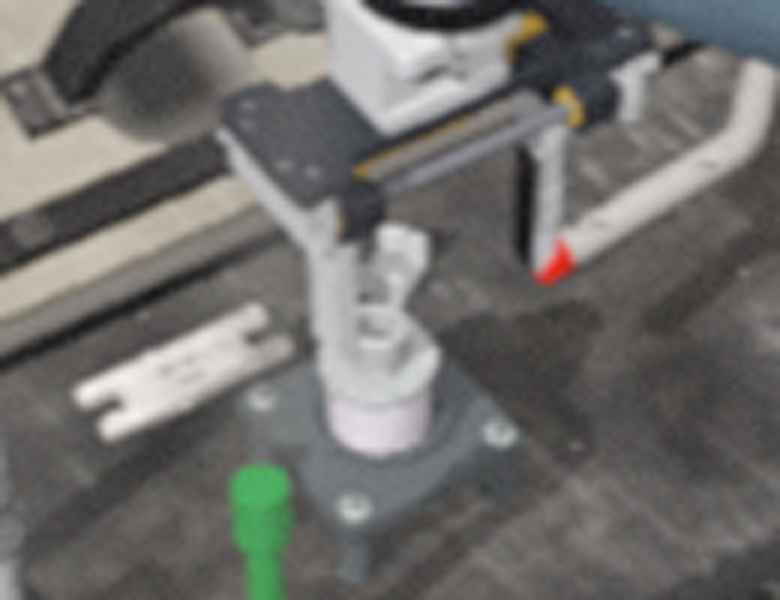

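```bash
python3 -c "
from h import *
c=cam('scene')
for p in [(504.4,285.1,171),(504.4,285.1,136),(504.4,285.1,56),(594,261,190),(598,260,0)]: print(p,(proj(c,p)), (proj(c,p)-[90,180])*3)
t=cam('top')
for z in (160,180,200,220): print(z,onz(t,(446/4)+60-.4,(156/4)+165-.4,z))
"
python3 fix.py w14 "[(280.4,152.4)]" 114;python3 fix.py w14 "[(229.9,87),(338.4,88),(333.5,193.8),(232.6,193)]" 48
```

```text
(504.4, 285.1, 171) [208.13590978 251.79262099] [354.40772935 215.37786298]
(504.4, 285.1, 136) [209.66372653 260.5760754 ] [358.99117958 241.7282262 ]
(504.4, 285.1, 56) [212.90912241 279.23393266] [368.72736722 297.70179798]
(594, 261, 190) [199.63274376 220.9885385 ] [328.89823129 122.9656155 ]
(598, 260, 0) [207.46122228 264.88382475] [352.38366685 254.65147426]
160 [596.76761188 265.23193876 160.        ]
180 [594.58611371 260.96199102 180.        ]
200 [592.40461554 256.69204327 200.        ]
220 [590.22311738 252.42209553 220.        ]
[[540.   70.5 114. ]]
mean [540.   70.5 114. ]
[[582.6 109.5  48. ]
 [581.9  25.7  48. ]
 [498.2  26.2  48. ]
 [498.8 110.2  48. ]]
mean [540.3  67.9  48. ]
```

```bash
python3 -m jog '[{"xyz":[0,0,-4],"yaw":0},{"xyz":[-1,-3,-1],"yaw":0},{"xyz":[-1,-4.1,0],"yaw":0},{"xyz":[-1,-4.1,0],"yaw":0},{"xyz":[0,-4.1,0],"yaw":0},{"xyz":[0,-4.1,0],"yaw":0},{"xyz":[0,-2.6,0],"yaw":0},{"xyz":[0,0,0],"yaw":0}]'
python3 -m jog '[{"xyz":[0,0,0],"yaw":0},{"xyz":[0,0,0],"yaw":0}]'
python3 look.py w15
```

```text
time_s: 15.55
position: [462.0, 292.0, 317.1]
ee_rot: [-3.14, -0.008, -0.0]
wrist_force: [1.2, 0.9, -0.1]
opening: 1.001
time_s: 15.72
position: [462.3, 287.7, 316.9]
ee_rot: [3.141, 0.0, -0.001]
wrist_force: [-0.4, -0.7, 0.0]
opening: 0.999
15.72 [462.3 287.7 316.9] yawx 0.0 F [-0.4 -0.7  0. ] op 93.9
```

View pics/w15.png

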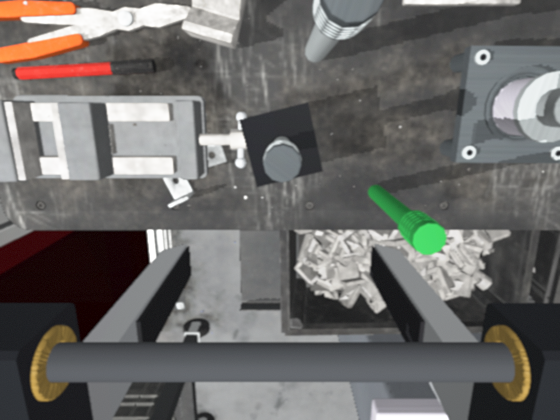

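```bash
python3 -c "
from h import *
im=cv2.imread('pics/w15.png')[:,:,::-1]; crop(im,230,95,330,195,6,'pics/c15.png')
im=vision.read_camera('scene'); crop(im,170,190,270,320,5,'pics/s15.png')
im=vision.read_camera('top'); crop(im,140,190,240,290,6,'pics/t15.png')"
python3 fix.py w15 "[(282.5,161)]" 171
```

```text
[[507.2 287.7 171. ]]
mean [507.2 287.7 171. ]
```

View pics/c15.png

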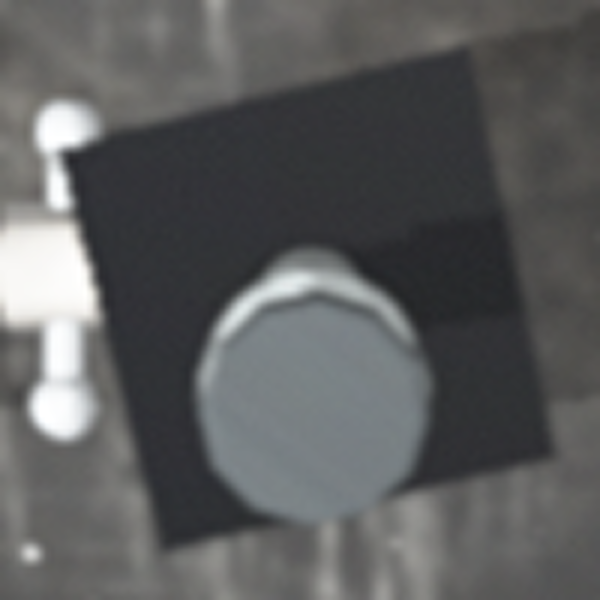

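View pics/s15.png

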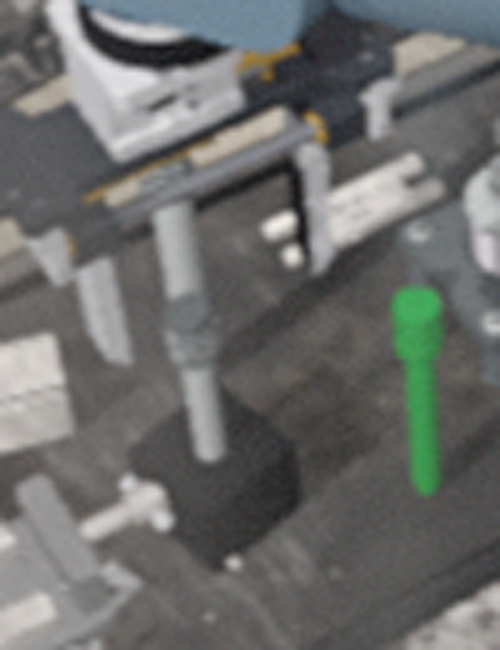

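View pics/t15.png

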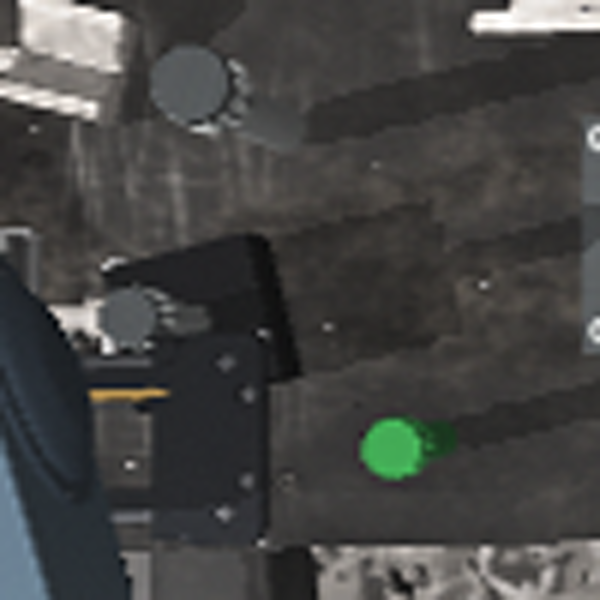

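```bash
python3 fix.py w15 "[(282.1,163.3)]" 171; python3 fix.py w15 "[(240.5,119.6),(307.9,102.1),(322.1,170.4),(257.1,185.9)]" 56
```

```text
[[505.7 287.9 171. ]]
mean [505.7 287.9 171. ]
[[528.5 324.7  56. ]
 [543.7 264.4  56. ]
 [482.5 249.9  56. ]
 [467.7 310.7  56. ]]
mean [505.6 287.4  56. ]
```

```bash
python3 -m jog '[{"xyz":[2.2,0.1,0],"yaw":0},{"xyz":[2.13,0,0],"yaw":0},{"xyz":[0,0,0.5],"yaw":0},{"xyz":[0,0,0],"yaw":0},{"xyz":[0,0,0],"yaw":0}]' 6
python3 look.py w16
```

```text
time_s: 16.28
position: [504.4, 286.2, 311.5]
ee_rot: [3.141, -0.001, -0.003]
wrist_force: [-0.4, -0.9, -0.9]
opening: 0.682
16.28 [504.4 286.2 311.5] yawx -0.05 F [-0.4 -0.9 -0.9] op 64.1
```

View pics/w16.png

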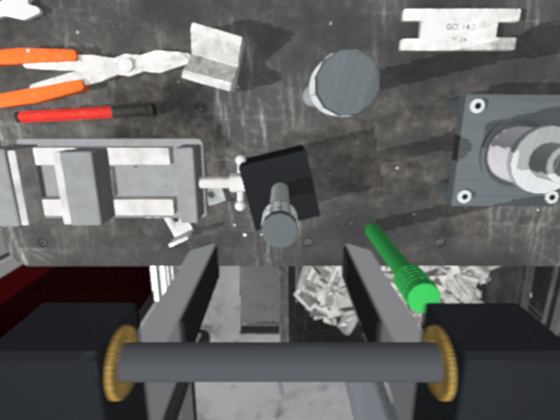

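```bash
python3 fix.py w16 "[(280.3,227)]" 171
python3 -m jog '[{"xyz":[0.1,0,2],"yaw":0},{"xyz":[0,0,2.5],"yaw":0},{"xyz":[0,0,2],"yaw":0},{"xyz":[0,0,1.4],"yaw":0},{"xyz":[0,0,0],"yaw":0},{"xyz":[0,0,0],"yaw":0}]'
python3 look.py w17
```

```text
[[508.2 287.6 171. ]]
mean [508.2 287.6 171. ]
time_s: 16.83
position: [505.2, 286.9, 232.9]
ee_rot: [3.141, 0.001, -0.002]
wrist_force: [0.1, 0.3, 1.1]
opening: 0.639
16.83 [505.2 286.9 232.9] yawx 0.03 F [0.1 0.3 1.1] op 60.1
```

View pics/w17.png

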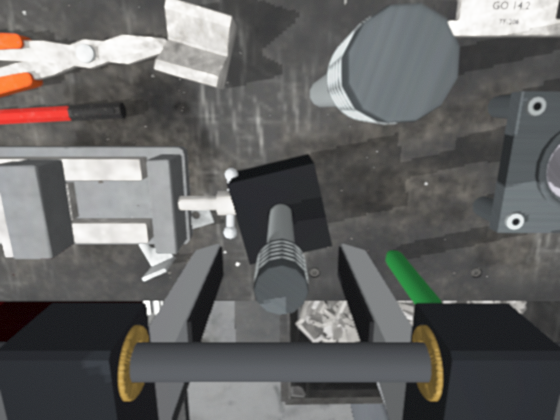

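```bash
python3 fix.py w17 "[(281.5,284)]" 171
python3 -m jog '[{"xyz":[0,0,0],"yaw":0},{"xyz":[0,0,0],"yaw":0},{"xyz":[0,0,0],"yaw":0},{"xyz":[0,0,0],"yaw":0},{"xyz":[0,0,0],"yaw":0},{"xyz":[0,0,0],"yaw":0},{"xyz":[0,0,0],"yaw":0}]' 1.5 50
python3 look.py w18
```

```text
[[509.3 287.8 171. ]]
mean [509.3 287.8 171. ]
time_s: 17.47
position: [506.1, 286.9, 233.4]
ee_rot: [3.141, 0.0, 0.0]
wrist_force: [-0.2, -0.8, 1.2]
opening: 0.242
17.47 [506.1 286.9 233.4] yawx 0.01 F [-0.2 -0.8  1.2] op 22.8
```

View pics/w18.png

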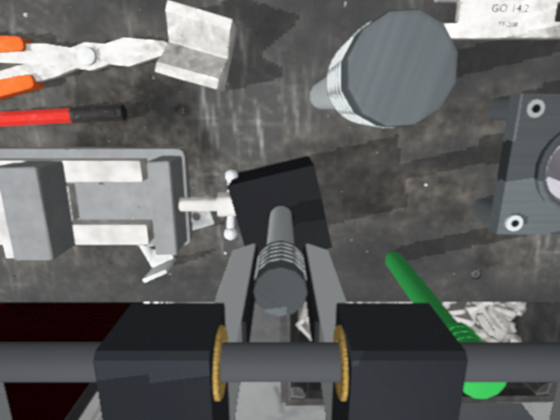

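```bash
python3 -m jog '[{"xyz":[0,0,-0.5],"yaw":0},{"xyz":[0,0,-1.5],"yaw":0},{"xyz":[0,0,-2],"yaw":0},{"xyz":[0,0,-2.5],"yaw":0},{"xyz":[0,0,-3],"yaw":0},{"xyz":[0,0,-3],"yaw":0},{"xyz":[0,0,0],"yaw":0},{"xyz":[0,0,0],"yaw":0}]'
python3 look.py w19
python3 -c "
from h import *
im=vision.read_camera('scene'); crop(im,150,120,270,320,3,'pics/s19.png')"
```

```text
time_s: 18.18
position: [506.3, 287.1, 359.4]
ee_rot: [-3.141, -0.0, -0.004]
wrist_force: [-0.7, 0.4, -3.6]
opening: 0.247
18.18 [506.3 287.1 359.4] yawx 0.01 F [-0.7  0.4 -3.6] op 23.2
```

View pics/w19.png

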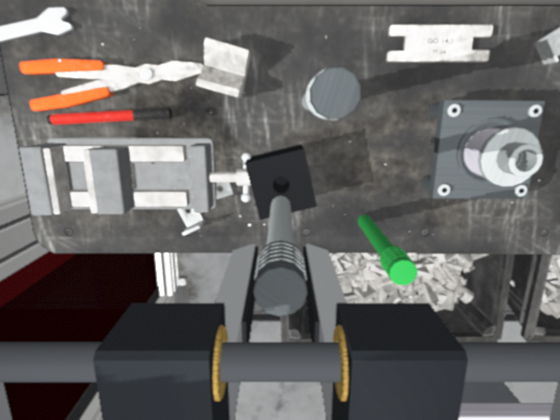

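View pics/s19.png

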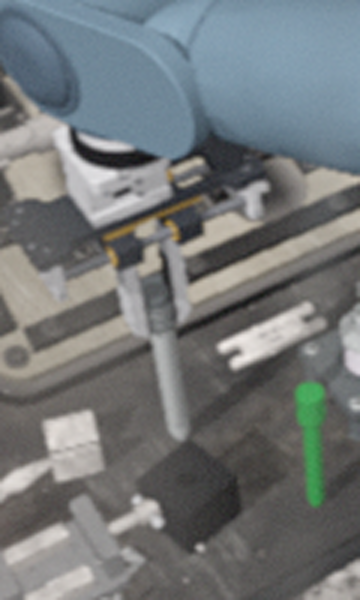

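```bash
python3 -c "
from h import *
im=cv2.imread('pics/w19.png')[:,:,::-1]; crop(im,240,160,320,320,4,'pics/c19.png')
c={k:v for k,v in np.load('pics/w19.npz').items()}
for x in (504,506,508,510):
  for a,z in ((4.5,136),(8,146),(8,262),(12,297)): print(x,a,z,np.round(proj(c,(x+a,288,z)),1), end='; ')
  print()
"
```

```text
504 4.5 136 [281.1 199.5]; 504 8 146 [281.1 198.2]; 504 8 262 [281.5 250.3]; 504 12 297 [281.8 272. ]; 
506 4.5 136 [281.1 197.2]; 506 8 146 [281.1 195.8]; 506 8 262 [281.5 246.7]; 506 12 297 [281.8 267.6]; 
508 4.5 136 [281.1 194.9]; 508 8 146 [281.1 193.4]; 508 8 262 [281.5 243. ]; 508 12 297 [281.8 263.2]; 
510 4.5 136 [281.1 192.6]; 510 8 146 [281.1 191. ]; 510 8 262 [281.5 239.4]; 510 12 297 [281.8 258.8];
```

View pics/c19.png

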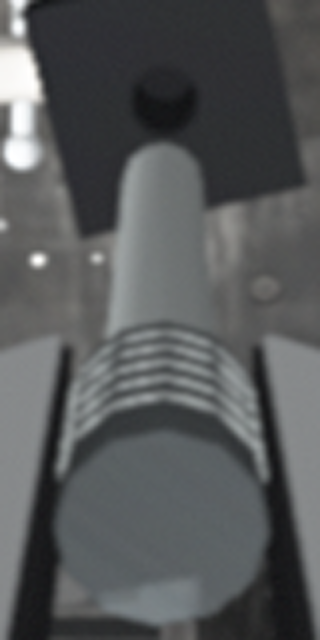

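```bash
python3 -m jog '[{"xyz":[1.5,2,0],"yaw":0},{"xyz":[1.5,3,0],"yaw":0},{"xyz":[0.4,4,0],"yaw":0},{"xyz":[0,4,0],"yaw":0},{"xyz":[0,4,0],"yaw":0},{"xyz":[0,3,0],"yaw":0},{"xyz":[0,1.8,0],"yaw":0},{"xyz":[0,0,0],"yaw":0}]'
python3 -m jog '[{"xyz":[0,0,0],"yaw":0},{"xyz":[0,0,0],"yaw":0},{"xyz":[0,0,0],"yaw":0}]'
python3 look.py w20
python3 -c "
from h import *
im=cv2.imread('pics/w20.png')[:,:,::-1]; crop(im,200,100,360,320,3,'pics/c20.png')
im=vision.read_camera('scene'); crop(im,190,100,360,300,4,'pics/s20.png')"
```

```text
time_s: 18.95
position: [539.2, 65.8, 355.1]
ee_rot: [3.141, -0.007, -0.008]
wrist_force: [1.1, -0.2, -3.9]
opening: 0.246
time_s: 19.2
position: [539.7, 70.0, 357.1]
ee_rot: [-3.141, -0.003, 0.003]
wrist_force: [0.1, 0.3, -1.7]
opening: 0.247
19.2 [539.7  70.  357.1] yawx 0.09 F [ 0.1  0.3 -1.7] op 23.2
```

View pics/c20.png

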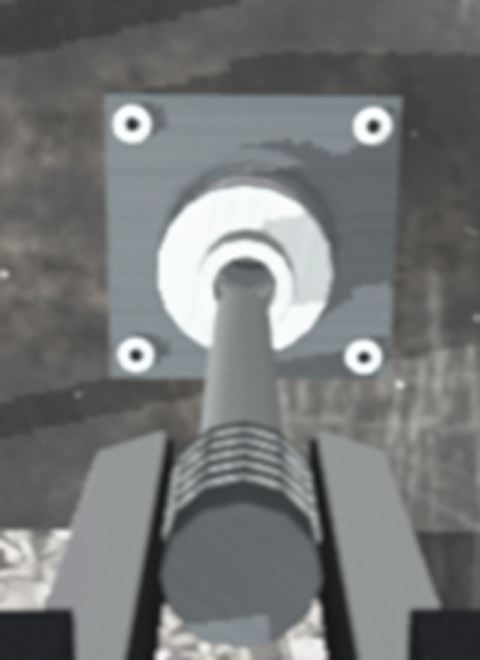

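View pics/s20.png

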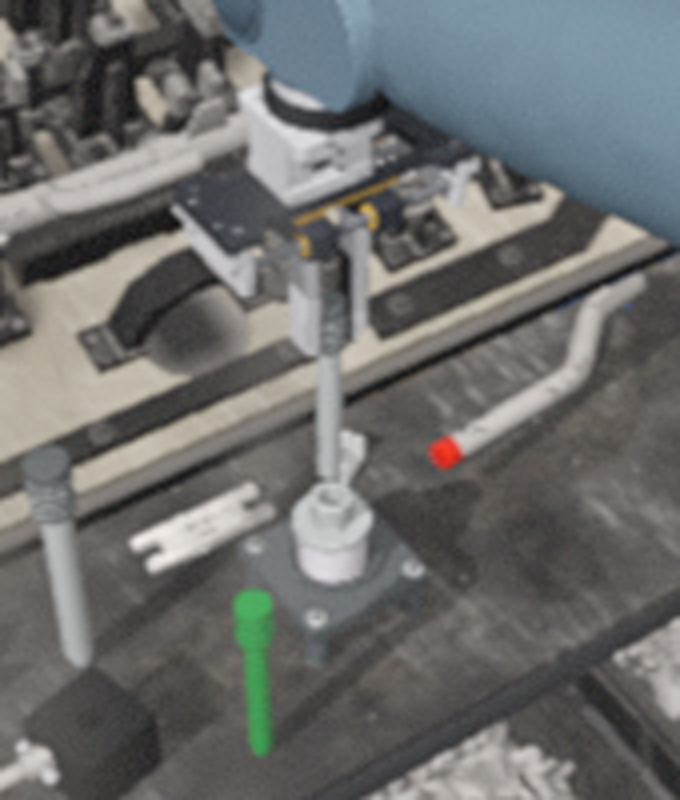

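```bash
python3 fix.py w20 "[(281.3,194.4)]" 114; python3 fix.py w20 "[(280.9,195.6)]" 135;python3 fix.py w20 "[(243.9,141),(324,141.8),(320.8,218.7),(245,218)]" 48
python3 -c "
from h import *
im=vision.read_camera('top'); crop(im,200,180,320,280,6,'pics/t20.png')
print(cam('top')['eye'])"
```

```text
[[540.7  70.5 114. ]]
mean [540.7  70.5 114. ]
[[544.5  71.  135. ]]
mean [544.5  71.  135. ]
[[582.3 109.5  48. ]
 [581.7  25.9  48. ]
 [497.9  26.6  48. ]
 [498.5 110.3  48. ]]
mean [540.1  68.1  48. ]
[ 478.6116834    33.95984895 1243.25489507]
```

View pics/t20.png

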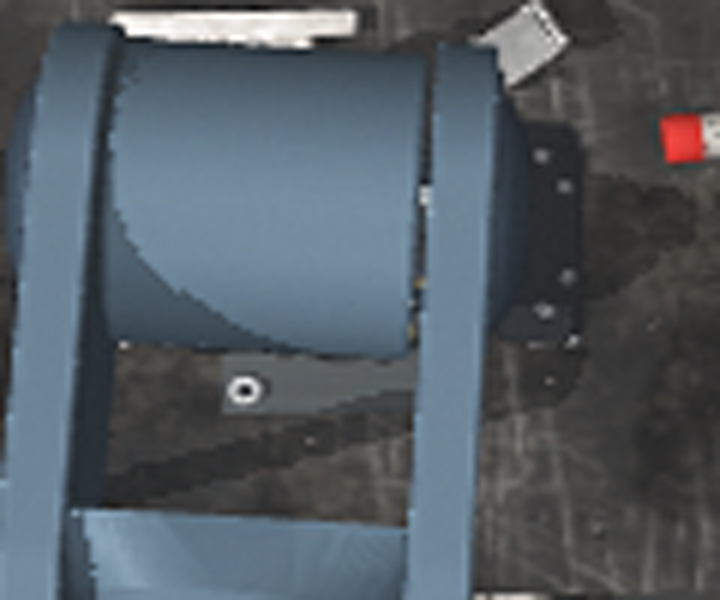

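```bash
python3 -m jog '[{"xyz":[0.05,0.12,0.5],"yaw":0},{"xyz":[0,0,0.8],"yaw":0},{"xyz":[0,0,0.8],"yaw":0},{"xyz":[0,0,0.8],"yaw":0},{"xyz":[0,0,0],"yaw":0},{"xyz":[0,0,0],"yaw":0}]'
python3 look.py w21; python3 -c "
from h import *
im=cv2.imread('pics/w21.png')[:,:,::-1]; crop(im,200,100,360,320,3,'pics/c21.png')"
```

```text
time_s: 19.85
position: [540.1, 67.8, 328.0]
ee_rot: [-3.141, -0.0, 0.003]
wrist_force: [-0.9, -0.3, -2.5]
opening: 0.246
19.85 [540.1  67.8 328. ] yawx 0.01 F [-0.9 -0.3 -2.5] op 23.1
```

View pics/c21.png

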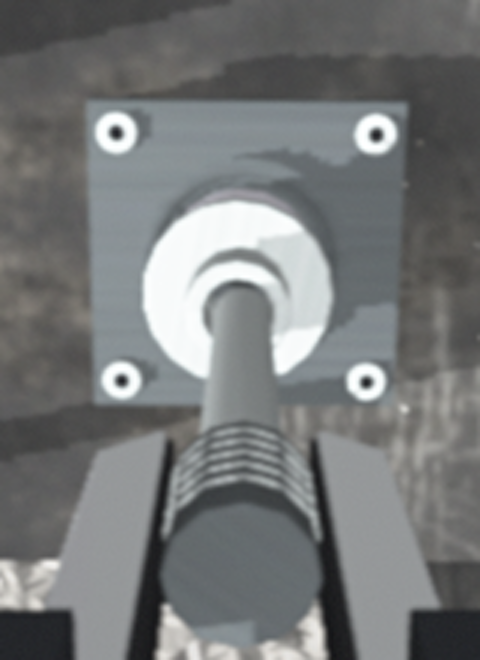

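```bash
python3 -m jog '[{"xyz":[-0.03,0,0.8],"yaw":0},{"xyz":[0,0,1],"yaw":0},{"xyz":[0,0,1],"yaw":0},{"xyz":[0,0,1],"yaw":0},{"xyz":[0,0,1],"yaw":0},{"xyz":[0,0,0],"yaw":0},{"xyz":[0,0,0],"yaw":0}]'
```

```text
time_s: 20.48
position: [539.8, 67.7, 280.0]
ee_rot: [3.142, 0.0, -0.003]
wrist_force: [-0.7, 1.1, -3.2]
opening: 0.242
```

```bash
python3 -m jog '[{"xyz":[0,0,0.4],"yaw":0},{"xyz":[0,0,0.5],"yaw":0},{"xyz":[0,0,0.5],"yaw":0},{"xyz":[0,0,0.4],"yaw":0},{"xyz":[0,0,0],"yaw":0},{"xyz":[0,0,0],"yaw":0}]'
```

```text
time_s: 20.98
position: [540.2, 67.7, 262.8]
ee_rot: [3.141, 0.0, -0.0]
wrist_force: [0.6, 1.3, -2.4]
opening: 0.246
```

```bash
python3 -m jog '[{"xyz":[0,0,0.4],"yaw":0},{"xyz":[0,0,0.5],"yaw":0},{"xyz":[0,0,0.4],"yaw":0},{"xyz":[0,0,0],"yaw":0},{"xyz":[0,0,0],"yaw":0}]'
python3 -m jog '[{"xyz":[0,0,0.4],"yaw":0},{"xyz":[0,0,0.5],"yaw":0},{"xyz":[0,0,0.4],"yaw":0},{"xyz":[0,0,0],"yaw":0},{"xyz":[0,0,0],"yaw":0},{"xyz":[0,0,0],"yaw":0}]'
python3 look.py w22; python3 -c "
from h import *
im=cv2.imread('pics/w22.png')[:,:,::-1]; crop(im,180,100,380,320,3,'pics/c22.png')
im=vision.read_camera('scene'); crop(im,190,120,360,300,4,'pics/s22.png')"
```

```text
time_s: 21.4
position: [540.1, 67.7, 249.7]
ee_rot: [3.141, 0.0, -0.001]
wrist_force: [0.2, -0.4, -2.9]
opening: 0.247
time_s: 21.9
position: [540.3, 67.7, 237.2]
ee_rot: [3.142, 0.0, 0.001]
wrist_force: [-0.1, 0.3, -2.8]
opening: 0.247
21.9 [540.3  67.7 237.2] yawx 0.01 F [-0.1  0.3 -2.8] op 23.2
```

View pics/c22.png

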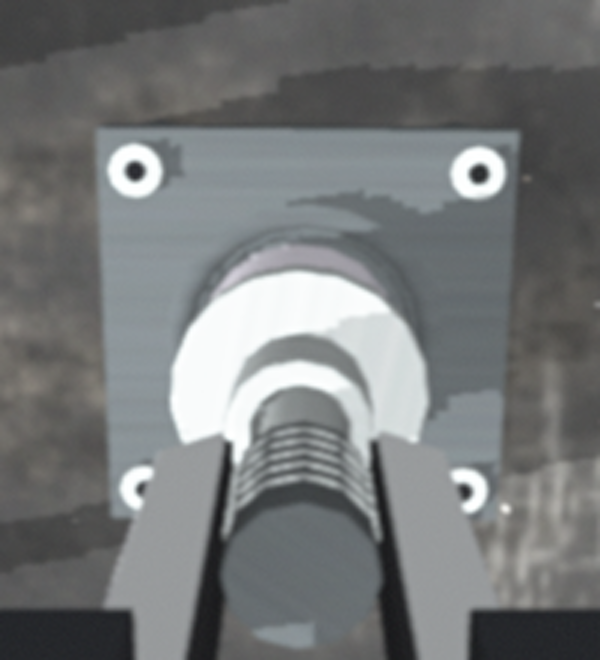

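View pics/s22.png

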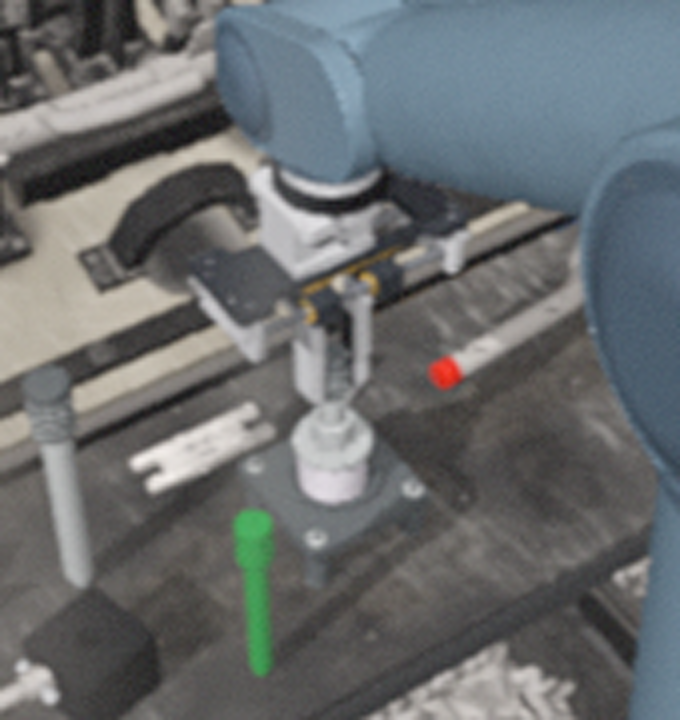

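```bash
python3 -m jog '[{"xyz":[0,0,0],"yaw":0},{"xyz":[0,0,0],"yaw":0},{"xyz":[0,0,0],"yaw":0}]'
python3 -c "
from h import *
st(); ticket.close_job()"
```

```text
time_s: 22.25
position: [540.3, 67.7, 237.3]
ee_rot: [3.142, 0.0, 0.001]
wrist_force: [-0.6, -0.1, -2.7]
opening: 0.249
22.25 [540.3  67.7 237.3] yawx 0.01 F [-0.6 -0.1 -2.7] op 23.4
the job is handed in; nothing more can be done
```

I carried out every step and handed the job in at about 22 s. The spacer tube is seated in the pocket and the flanged bushing is on it, both let go. The smaller grey rod, taken from the holder, is threaded through both bushings and still gripped.

**Last checks:**
- **Hold:** The arm was still at TCP (540.3, 67.7, 237.3). The only force left was about -2.7 N in z, roughly the rod's weight. The grip force was set to 50 N.
- **Nose height:** I worked this out from the arm height rather than seeing it. It comes to about 14 mm above the table, given that the nose rested at 10 mm in the holder. The rod passed the lower bushing without any rise in force.
- **Stack:** The last pictures show the tube and bushing seated flush. Each touched down within 1 mm of the height expected.
- **Gauge, bracket and V-block:** I never touched them. The gauge showed in its place in the final scene picture; the bracket and V-block were last seen in earlier pictures, from before the rod was threaded.

**Disagreement:** The wrist camera put the bushing 2.4–2.6 mm to the +y side of the fixture axis. Part of that is a camera bias of 1–2 mm, so I estimate the true offset at 1–2 mm. The limit is 5.5 mm.

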